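# Sort out the slotted drawplate case

## Robot

A 7-joint arm with a two-finger parallel gripper is mounted at the origin on a cart in front of the work surface, level with it; the furniture and walls round the work are solid. World frame = base frame: x ahead of the robot, y to its left, z up, the work surface at z = 0. Lengths are in m, angles in rad, forces in N, time in s.
With the tool pointing down it reaches from about 0.425 to 0.8 m from the base axis. Payload 8.3 kg.
Tool frame: the origin (TCP) lies at the very end of the fingers, on their centre line; the grasp point (between the pads) lies robot.grip_point_offset behind it (robot.grip_point_offset is the distance from the TCP to the grasp point, in m); x points along the fingers, y is the direction in which the jaws open and shut, and the axes are right-handed (so a half turn about x gives the same grasp; the last joint's range is limited). The gripper opens to 85 mm and grips with 20 to 120 N. Pads are 22 mm wide; open, the fingers measure 114 mm over their backs; the gripper's body (76 mm by 85 mm) begins 54 mm behind the grasp point. The pads swing forward as they close: fully open they stand 13 mm farther back than shut.
Start: joints at [-1.395, 0.383, 0.016, 1.37, -0.006, 1.388, -0.046], TCP at [0.148, 0.607, 0.231] pointing down, gripper open.
Joint ranges: [-2.95, 2.95], [-0.25, 2.06], [-1.52, 1.56], [0.18, 2.33], [-1.44, 4.58], [0.02, 2.06], [-3.01, 3.01]. Speed limits (rad/s): [2.39, 2.39, 3.01, 3.01, 3.14, 3.14, 3.14].

## Interface

Orientations are given as a unit quaternion [w, x, y, z].
In Python, from rig import robot, get_image, job gives the robot as it stands.
- The arm moves only by the tool play_rows, never from a script. Its argument "moves" is a list of rows, each a list of 3 entries, a list of its own where there are three numbers: the turn, a rotation vector about the tool's x, y, z scaled (see below), then the shift along the tool's x, y, z scaled (see below), then the opening, from 0 (shut) to 1 (fully open). A call has 1 to 12 rows; each row shifts and turns the commanded pose from where the row before left it, along the tool's axes as they then stand; what a row does not reach is not made up. The controller multiplies each number of a shift by 0.05 m and each number of a turn by 90 degrees. A row lasts 1/12 s, in which the tool goes at most 41.7 mm and 7.16 degrees, less where a joint would pass 70% of its speed; a pose out of reach is approached as far as the arm can. A call with a number of a shift or a turn outside -1 to 1 is refused whole. A call with a gripper value outside its range is refused whole. The fingers move at their own pace and stop on an object; "squeeze" is the grip in N (left out, the last holds). Time passes only in rows, so rows that do not move let the fingers close. It gives the time, the measured TCP pose, the force and the opening at its end, in the units of the state.
- robot.read_state(): the state, without advancing time (a new reading comes with each control period).
- get_image(name): name is "scene" or "top" or "wrist"; returns a dict with "color" (420x560x3 uint8, blue, green, red), "fx", "fy", "cx", "cy" (pixels), "extrinsics" (4x4, takes a point from camera to world coordinates); the wrist camera has in their place "hand_eye" (4x4, takes a point from camera to tool coordinates, whose origin is the TCP and whose axes are the tool frame's). Camera axes: x right, y up, looking along -z (the intrinsics and any distortion apply to the point x, -y, -z); pixel columns grow to the right and rows downward; lengths in m; the calibration is good to about 2 mm. A picture is of the moment at which its call begins: read the wrist's pose just before it. There is no depth.
- job.job_done(): hands the job in, once; it reports no verdict.
The state is a dict: "time_s": time; "joint_positions": joint angles; "qd": joint speeds; "effort": joint torques, N m; "position": TCP position; "orientation": TCP orientation; "wrist_force": force on the tool from outside, world axes, zero at the start; "wrist_torque": the same for the moment, N m; "finger_gap": finger opening in m.
Only numpy, scipy, OpenCV 4.12 (cv2) and the standard library are available. Lean on these libraries where they do the work, as an engineer would, in place of code of your own. Each camera call takes 0.05 s, during which the arm holds its last target.

## Task

The thin drawplate has been put away in the wrong slot of the wooden case: it stands loose in the slot that was cut for the thick drawplate, which is still out on the bench. Put both away properly, each in the slot cut to its own thickness, slid in on edge from the front until it meets the back of the slot; the widest slot belongs to another tool and stays empty. Leave the medium drawplate home in its slot and do not knock over or shove aside the canister, the tall box or the beaker.

Things in the scene. Friction and masses are not known exactly. Their poses are not given: they have to be found in the camera images.
- thin_plate_mid (a point): Thin steel drawplate, a flat bar 130 mm long, 46 mm high, 6 mm thick, about 0.26 kg, with three rows of fine holes (flush, no obstacle). It starts loose in the wide slot of the case. It stands on a long edge. This point: its centre, half-way up and half-way along; x along the length, y across the thickness, z up. Both ends are alike; either may go in first.
- thick_plate_mid (a point): Thick steel drawplate, 130 mm long, 46 mm high, 16 mm thick, about 0.65 kg, with one row of large holes. It starts standing on the bench; pushing it along the wood takes up to 10 N. It stands on a long edge. This point: its centre, half-way up and half-way along; x along the length, y across the thickness, z up. Both ends are alike; either may go in first.
- medium_plate_mid (a point): Medium steel drawplate, 130 mm long, 46 mm high, 10 mm thick, with two rows of holes, already home in the medium slot. It stands on a long edge. This point: its centre, half-way up and half-way along; x along the length, y across the thickness, z up. Both ends are alike; either may go in first.
- drawplate_case: Fixed wooden case with paler dividers, 146 wide, 147 deep, 107 high (mm), on four 42 mm legs. Four upright slots, 75 deep and 49 high, roofed, shut at the back, open only to the front, mouths rounded; the floor runs on as an open sill 62 mm ahead of the mouths. Sill and slot floors lie 50 mm above the bench. Origin: at bench height below the middle of the mouths; x points into the slots, y to the left, z up. A plate fully home sticks out 55 mm.
- narrow_slot (a point): Slot 8.5 mm wide, for the thin plate, the leftmost seen from the front (61 mm left of the case's middle), empty at first. The point lies at the front mouth of the slot, in the middle of its width, on the slot floor; x points straight into the slot, y across it to the left, z up.
- medium_slot (a point): Slot 12.5 mm wide, for the medium plate (23 mm left of the middle). The point lies at the front mouth of the slot, in the middle of its width, on the slot floor; x points straight into the slot, y across it to the left, z up.
- wide_slot (a point): Slot 18.5 mm wide, for the thick plate (17 mm right of the middle); the thin plate stands in it at first. The point lies at the front mouth of the slot, in the middle of its width, on the slot floor; x points straight into the slot, y across it to the left, z up.
- widest_slot (a point): Slot 24.5 mm wide, the rightmost (53 mm right of the middle), empty; it stays empty. The point lies at the front mouth of the slot, in the middle of its width, on the slot floor; x points straight into the slot, y across it to the left, z up.
- canister: Bare aluminium canister with lid, 63 mm across, 78 mm high, standing on the bench; origin: centre of its foot.
- tall_box: Dark tall box, 50 x 70 mm, 130 mm high, standing at the left; origin: centre of its foot.
- beaker: Steel beaker, 58 mm across, 58 mm high, standing between the case and the middle of the bench; origin: centre of its foot.
- sandblaster: Fixed white blasting cabinet behind the work, about 350 wide, 350 deep, 300 high (mm), nothing to do with the job but in the way: its flat front face, 140 wide, stands only about 170 mm nearer the robot than this origin (a point on the bench below its middle), its sides slant back from there, so swing past it close to the robot or above it.
- rod_stand: Fixed upright rod, 16 mm thick and over 600 mm high, on a round foot 80 mm across, at the right behind the case; origin: on the bench, the rod stands about 23 mm to the right of it.
- thin_plate: The thin plate again, origin in the middle of its lower edge.
- thick_plate: The thick plate again, origin in the middle of its lower edge.
- medium_plate: The medium plate again, origin in the middle of its lower edge.

How it is judged:
By the outcome, as a careful person would: the job done as asked, in the order asked, and still so for the second after the job is handed in, with the robot touching nothing.
It also fails if it takes over 72 s, if anything falls off the work surface, if the arm or the gripper's body presses on something with over 40 N, if the wrist force passes 120 N, or if a joint passes its speed limit or range.

## Working session

There is one attempt and no reset: what is moved stays moved. The work goes in short steps, Python scripts to look and compute and a tool call to move; the robot and the scene stay as the last step left them, time stands still between calls to the robot, and variables do not carry over. Pictures are saved under pics/ and viewed, and the job is handed in when it is done.

Besides the shell and the picture viewer there is one more tool, called after ">>>" by a JSON object that holds its "op" and its "data". play_rows: Moves the arm, as the interface text tells. Shifts and turns lie within -1 to 1; 1 stands for 0.05 m of shift or 90 degrees of turn. Its arguments: {"type":"object","properties":{"moves":{"type":"array","items":{"type":"array"}},"squeeze":{"type":"number"}},"required":["moves"]}

```bash
ls; mkdir -p pics
python3 - <<'E'
from rig import robot, get_image, job
import cv2,numpy as np
np.set_printoptions(precision=4,suppress=True)
print(robot.read_state(), robot.grip_point_offset)
for n in ["scene","top","wrist"]:
    d=get_image(n); cv2.imwrite(f"pics/{n}0.png",d["color"])
    print(n,d["fx"],d["fy"],d["cx"],d["cy"],d.get("extrinsics",d.get("hand_eye")),[k for k in d])
E
```

```text
pics
{'time_s': 0.0, 'joint_positions': array([-1.3949,  0.3842,  0.0164,  1.3712, -0.0063,  1.3882, -0.0465]), 'qd': array([ 0.0001, -0.0004, -0.0007, -0.0007, -0.0008, -0.0001, -0.0009]), 'effort': array([ -0.0006, -62.7589,   0.8438, -37.182 ,   0.0164,   0.0142,
        -0.    ]), 'position': array([0.1477, 0.6068, 0.2303]), 'orientation': array([ 0.702 ,  0.0835,  0.7021, -0.0849]), 'wrist_force': array([ 0.2152,  0.8393, -0.4119]), 'wrist_torque': array([ 0.0405, -0.0594,  0.0279]), 'finger_gap': 0.08537145034244473} 0.0187
scene 510.8243815933187 510.8243815933187 272.7035527489573 208.91484516939812 [[-0.8471  0.3986 -0.3516  0.0156]
 [-0.5312 -0.6562  0.5359  0.8462]
 [-0.017   0.6407  0.7676  1.3498]
 [ 0.      0.      0.      1.    ]] ['color', 'fx', 'fy', 'cx', 'cy', 'extrinsics']
top 390.4933973064148 390.4933973064148 279.7515753224327 208.9175999560241 [[-0.0043  0.9977 -0.0678  0.5078]
 [-0.9999 -0.0034  0.0122  0.0016]
 [ 0.012   0.0679  0.9976  1.1801]
 [ 0.      0.      0.      1.    ]] ['color', 'fx', 'fy', 'cx', 'cy', 'extrinsics']
wrist 311.68107914846024 311.68107914846024 280.52422258109686 203.22894031100785 [[ 0.0003  0.2703 -0.9628 -0.1421]
 [ 1.      0.001   0.0006  0.0001]
 [ 0.0011 -0.9628 -0.2703 -0.0689]
 [ 0.      0.      0.      1.    ]] ['color', 'fx', 'fy', 'cx', 'cy', 'hand_eye']
```

View pics/scene0.png

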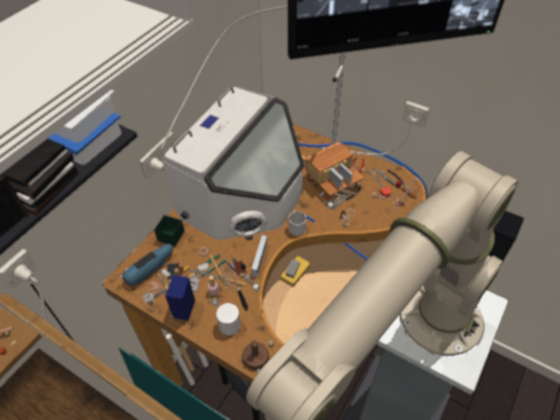

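View pics/top0.png

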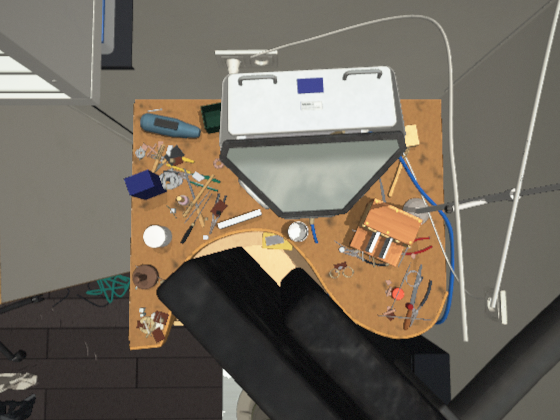

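View pics/wrist0.png

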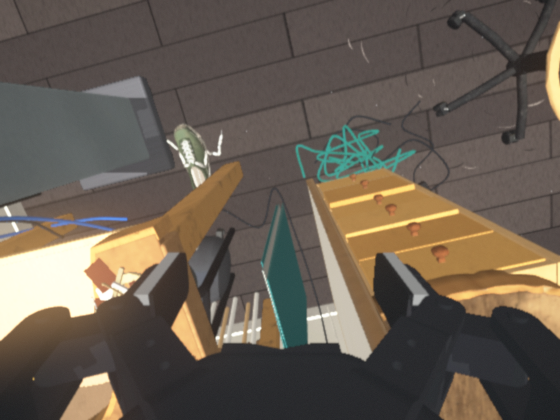

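```bash
cat > h.py <<'E'
import cv2,numpy as np,sys
from rig import robot,get_image,job
np.set_printoptions(precision=4,suppress=True)
def crop(src,x0,y0,x1,y1,s,out):
    im=cv2.imread(src) if isinstance(src,str) else src
    c=cv2.resize(im[y0:y1,x0:x1],None,fx=s,fy=s,interpolation=cv2.INTER_CUBIC)
    h,w=c.shape[:2]
    step=10
    for u in range((x0//step+1)*step,x1,step):
        X=int((u-x0+.5)*s); L=10 if u%50==0 else 5
        cv2.line(c,(X,0),(X,L),(0,255,255),1)
        if u%20==0: cv2.putText(c,str(u),(X-10,22),0,.4,(0,255,255),1)
    for v in range((y0//step+1)*step,y1,step):
        Y=int((v-y0+.5)*s); L=10 if v%50==0 else 5
        cv2.line(c,(0,Y),(L,Y),(0,255,255),1)
        if v%20==0: cv2.putText(c,str(v),(12,Y+4),0,.4,(0,255,255),1)
    cv2.imwrite(out,c)
K={"scene":(510.824,272.7036,208.9148),"top":(390.4934,279.7516,208.9176),"wrist":(311.681,280.524,203.229)}
E={}
def R(q):
    from scipy.spatial.transform import Rotation as Ro
    return Ro.from_quat([q[1],q[2],q[3],q[0]]).as_matrix()
def cam(name,T=None):
    import json
    if T is not None: return T
    return np.array(json.load(open('ext.json'))[name])
def ray(name,u,v,T=None):
    f,cx,cy=K[name];T=cam(name,T)
    d=T[:3,:3]@np.array([(u-cx)/f,-(v-cy)/f,-1.]); return T[:3,3],d
def atz(name,u,v,z,T=None):
    o,d=ray(name,u,v,T); return o+d*(z-o[2])/d[2]
def proj(name,P,T=None):
    f,cx,cy=K[name];T=cam(name,T)
    p=(np.atleast_2d(P)-T[:3,3])@T[:3,:3]
    return np.c_[cx+f*p[:,0]/-p[:,2], cy+f*-p[:,1]/-p[:,2]]
def wristT(st,d):
    T=np.eye(4);T[:3,:3]=R(st["orientation"]);T[:3,3]=st["position"]; return T@d["hand_eye"]
E
python3 - <<'E'
from h import *
import json
# from saved pics
crop("pics/top0.png",330,180,450,280,6,"pics/c1.png")
crop("pics/top0.png",130,160,330,290,4,"pics/c2.png")
crop("pics/scene0.png",285,130,385,220,8,"pics/c3.png")
crop("pics/scene0.png",110,200,310,350,4,"pics/c4.png")
json.dump({n:get_image(n)["extrinsics"].tolist() for n in["scene","top"]},open("ext.json","w"))
E
```

```text
(no output)
```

View pics/c1.png

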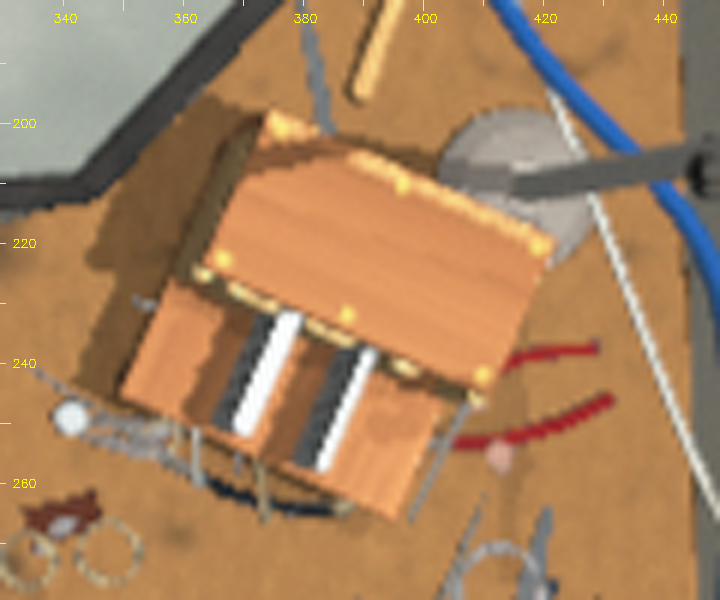

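View pics/c2.png

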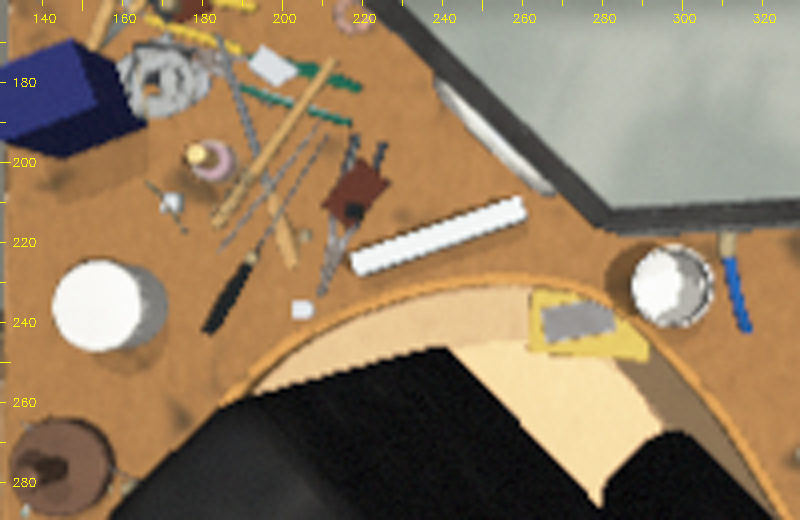

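View pics/c3.png

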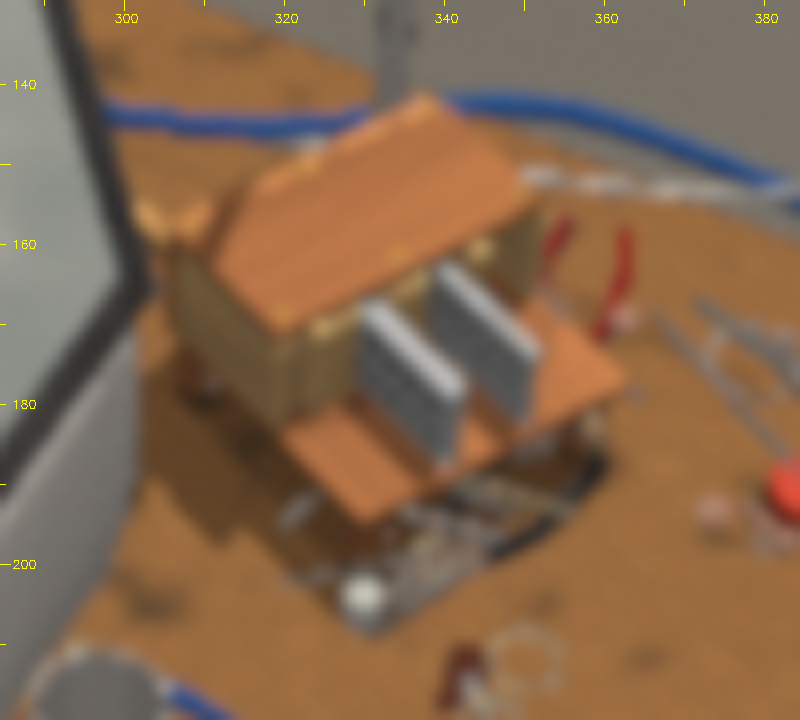

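View pics/c4.png

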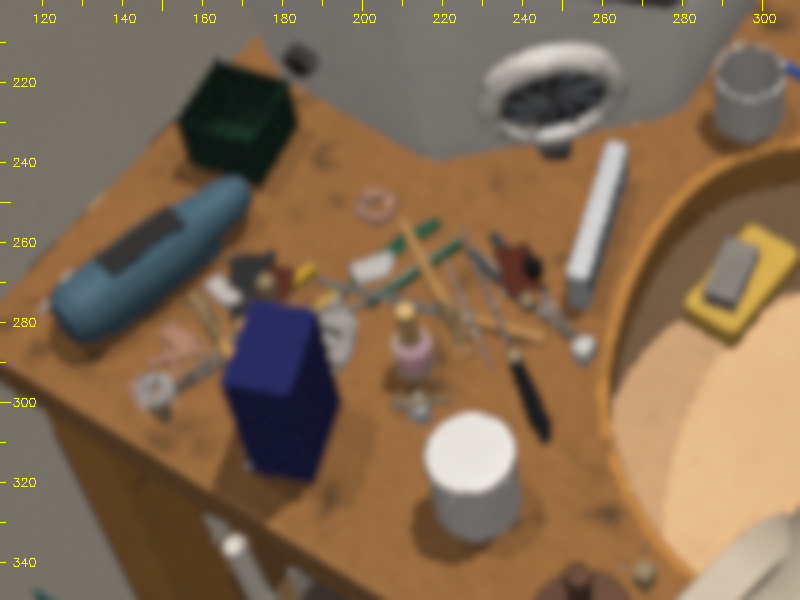

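Run:
```python
from h import *
def p(n,u,v,z,l): print(l,atz(n,u,v,z))
for u,v,l in [(350,245,'sill FL'),(397,266,'sill FR')]: p('top',u,v,.05,l)
for u,v,l in [(373.5,198.5,'roof BL'),(363.5,223.5,'roof FL'),(421,219.5,'BR'),(409.5,244,'FR')]: p('top',u,v,.107,l)
for u,v,l in [(376.5,232,'med back L'),(379.5,233,'med back R'),(368,251,'med frL'),(371.5,252.5,'frR'),(389,238,'thin bL'),(391.5,239,'bR'),(381.5,257.5,'fL'),(384.3,258.7,'fR')]: p('top',u,v,.096,l)
for u,v,l in [(217,222,'thick a'),(219.5,228.5,'b'),(261.5,213.5,'c'),(259.5,208,'d')]: p('top',u,v,.046,l)
for u,v,l in [(263,235,'thick c s'),(266,236,'d s'),(261.5,268,'a s'),(266.5,270,'b s')]: p('scene',u,v,.046,l)
p('scene',330.3,194.5,.05,'sillFL s');p('scene',362.5,176.5,.05,'sillFR s');p('scene',319.5,171,.107,'roofFL');
p('scene',341.5,178,.096,'med f'); p('scene',351,173.5,.096,'thin f')
p('top',154,236,.078,'canister'); p('top',297,230.5,.058,'beaker rim');p('top',140,186,.13,'box')
```

```text
sill FL [ 0.4794 -0.2148  0.05  ]
sill FR [ 0.4185 -0.3496  0.05  ]
roof BL [ 0.6088 -0.2712  0.107 ]
roof FL [ 0.5397 -0.2421  0.107 ]
BR [ 0.5501 -0.4015  0.107 ]
FR [ 0.4829 -0.3678  0.107 ]
med back L [ 0.5163 -0.2804  0.096 ]
med back R [ 0.5134 -0.2887  0.096 ]
med frL [ 0.4638 -0.2557  0.096 ]
frR [ 0.4596 -0.2653  0.096 ]
thin bL [ 0.4995 -0.3149  0.096 ]
bR [ 0.4967 -0.3218  0.096 ]
fL [ 0.4457 -0.2928  0.096 ]
fR [ 0.4424 -0.3005  0.096 ]
thick a [0.5475 0.1698 0.046 ]
b [0.5287 0.1624 0.046 ]
c [0.5717 0.0408 0.046 ]
d [0.5878 0.0466 0.046 ]
thick c s [0.5816 0.0438 0.046 ]
d s [0.5713 0.0422 0.046 ]
a s [0.5177 0.1514 0.046 ]
b s [0.5009 0.1495 0.046 ]
sillFL s [ 0.478  -0.2165  0.05  ]
sillFR s [ 0.4215 -0.3486  0.05  ]
roofFL [ 0.5384 -0.2445  0.107 ]
med f [ 0.4642 -0.2637  0.096 ]
thin f [ 0.4464 -0.2989  0.096 ]
canister [0.5078 0.3412 0.078 ]
beaker rim [ 0.5218 -0.0614  0.058 ]
box [0.6424 0.3651 0.13  ]
```

Run:
```python
from h import *
s=robot.read_state(); print(R(s['orientation']))
def p(n,u,v,z,l): print(l,atz(n,u,v,z))
for u,v,l in [(252,268,'a'),(257.5,269.5,'b'),(262.3,235.3,'d'),(266.8,235.8,'c')]: p('scene',u,v,.046,l)
```

```text
[[-0.0002  0.2365  0.9716]
 [-0.001   0.9716 -0.2365]
 [-1.     -0.001  -0.    ]]
a [0.5424 0.1664 0.046 ]
b [0.5252 0.1622 0.046 ]
d [0.5829 0.046  0.046 ]
c [0.5695 0.0402 0.046 ]
```

>>> {"op": "play_rows", "data": {"moves": [[[0,0,0],[0,-0.52,0.63],1],[[0,0,0],[0,-0.52,0.63],1],[[0,0,0],[0,-0.52,0.63],1],[[0,0,0],[0,-0.52,0.63],1],[[0,0,0],[0,-0.52,0.63],1],[[0,0,0],[0,-0.52,0.63],1],[[0,0,0],[0,-0.52,0.63],1],[[0,0,0],[0,-0.52,0.63],1],[[0,0,0],[0,-0.52,0.63],1],[[0,0,0],[0,-0.52,0.63],1],[[0,0,0],[0,-0.52,0.63],1],[[0,0,0],[0,-0.52,0.63],1]], "squeeze": 60}}

```text
time_s: 1.25
position: [0.4421, 0.2129, 0.2316]
orientation: [0.702, 0.084, 0.702, -0.084]
wrist_force: [1.3, 0.4, -0.2]
finger_gap: 0.0856
```

Run:
```python
from h import *
s=robot.read_state(); print(s['time_s'],s['position'],R(s['orientation']),s['joint_positions'])
d=get_image("wrist");T=wristT(s,d);np.save("T1.npy",T);cv2.imwrite("pics/w1.png",d["color"])
crop(d["color"],0,0,560,420,1.4,"pics/w1b.png")
```

```text
1.25 [0.4421 0.2129 0.2316] [[ 0.0004  0.2364  0.9717]
 [ 0.0006  0.9717 -0.2364]
 [-1.      0.0007  0.0002]] [-0.8441  0.087   0.355   1.7417 -0.0316  1.3178  0.8497]
```

View pics/w1b.png

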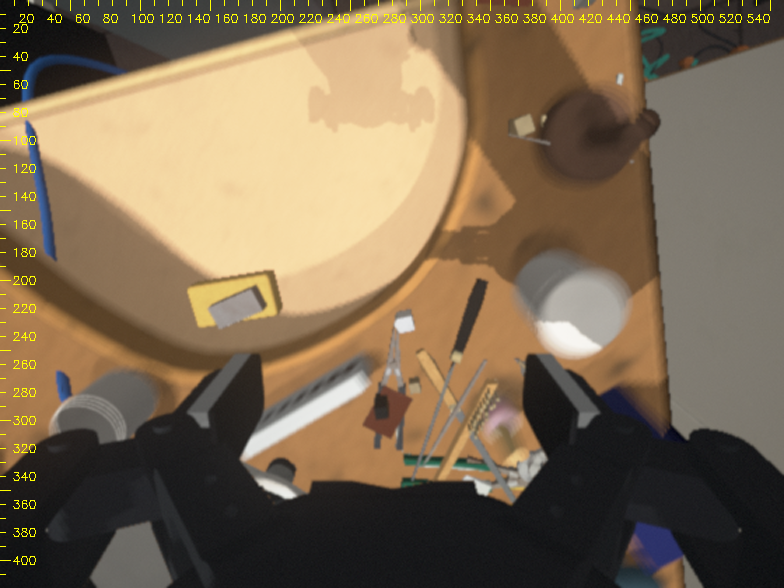

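>>> {"op": "play_rows", "data": {"moves": [[[0,0,0],[0,-0.7,0.17],1],[[0,0,0],[0,-0.7,0.17],1],[[0,0,0],[0,-0.7,0.17],1],[[0,0,0],[0,-0.7,0.17],1],[[0,0,0],[0,-0.7,0.17],1],[[0,0,0],[0,-0.7,0.17],1],[[0,0,0],[0,-0.7,0.17],1],[[0,0,0],[0,-0.7,0.17],1],[[0,0,0],[0,-0.7,0.17],1],[[0,0,0],[0,-0.7,0.17],1],[[0.057,0,0],[0,-0.4,0.3],1],[[0.057,0,0],[0,-0.4,0.3],1]]}}

```text
time_s: 2.3
position: [0.4587, -0.1939, 0.2317]
orientation: [0.692, 0.149, 0.691, -0.148]
wrist_force: [1.3, 0.7, -0.7]
finger_gap: 0.0852
```

>>> {"op": "play_rows", "data": {"moves": [[[0,0,0],[0,-0.55,0.5],1],[[0,0,0],[0.1,-0.55,0.5],1],[[0,0,0],[0.1,-0.55,0.5],1],[[0,0,0],[0,0,0],0.6],[[0,0,0],[0,0,0],0.6]]}}

```text
time_s: 2.72
position: [0.4927, -0.3003, 0.2199]
orientation: [0.69, 0.147, 0.693, -0.149]
wrist_force: [0.1, 0.6, 0.3]
finger_gap: 0.0639
```

Run:
```python
from h import *
s=robot.read_state(); print(s['time_s'],s['position'],R(s['orientation']),s['joint_positions'])
d=get_image("wrist");T=wristT(s,d);np.save("T2.npy",T);cv2.imwrite("pics/w2.png",d["color"])
crop(d["color"],0,0,560,420,1.4,"pics/w2b.png")
```

```text
2.7167 [ 0.4927 -0.3003  0.2199] [[-0.0036  0.4099  0.9121]
 [-0.0014  0.9121 -0.4099]
 [-1.     -0.0028 -0.0027]] [-0.1566  0.3667  0.8486  1.5527 -0.2759  1.3507  1.8685]
```

View pics/w2b.png

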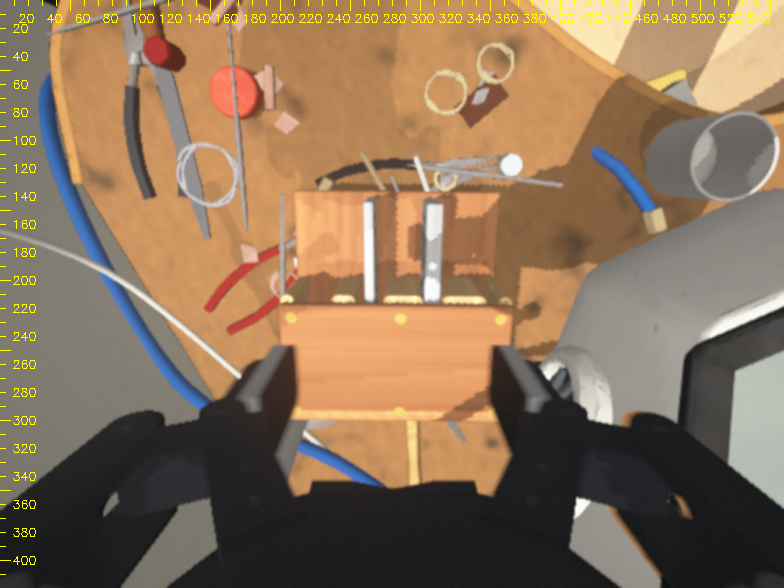

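Run:
```python
from h import *
crop("pics/w2.png",190,125,380,235,4.2,"pics/w2c.png")
```

```text
(no output)
```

View pics/w2c.png

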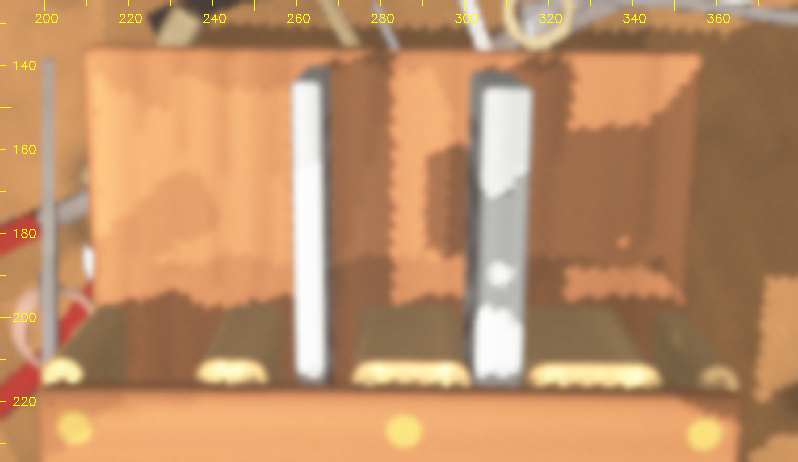

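Run:
```python
from h import *
T=np.load("T2.npy")
def W(u,v,z): return atz("wrist",u,v,z,T)
for u,v in [(210,136.5),(356,137)]: print('sill',W(u,v,.05))
for u in [223,263.5,308.5,351.5]: print('slot',W(u,213,.099))
for u,v in [(258.5,143.5),(265.5,143.5),(260,215),(267.,215)]: print('thin',W(u,v,.096))
for u,v in [(304.5,145),(316.5,145),(302.3,215),(314.,215)]: print('med',W(u,v,.096))
# model fit: unknown case x,y,yaw
from scipy.optimize import least_squares
obs=[((-.062,-.073,.05),(210,136.5)),((-.062,.073,.05),(356,137)),]
lat=[(-.053,223),(-.017,263.5),(.023,308.5),(.061,351.5)]
def tf(p,q):
    c,s=np.cos(p[2]),np.sin(p[2]); q=np.array(q); return np.array([p[0]+c*q[0]-s*q[1],p[1]+s*q[0]+c*q[1],q[2]])
def f(p):
    r=[]
    for q,uv in obs: r+=list(proj("wrist",tf(p,q),T)[0]-uv)
    for y,u in lat: r.append(proj("wrist",tf(p,(-.002,y,.099)),T)[0,0]-u)
    return r
s=least_squares(f,[.5055,-.3076,-.42]); print(s.x,np.degrees(s.x[2]),s.fun)
for y in(-.073,.073): print(proj("wrist",tf(s.x,(0,y,.107)),T))
for n in("top","scene"):
  print(n,[proj(n,tf(s.x,q)) for q in((-.062,.073,.05),(-.062,-.073,.05))])
np.save("case.npy",s.x)
```

```text
sill [ 0.4187 -0.3436  0.05  ]
sill [ 0.478  -0.2132  0.05  ]
slot [ 0.484  -0.3528  0.099 ]
slot [ 0.4987 -0.3201  0.099 ]
slot [ 0.515  -0.2838  0.099 ]
slot [ 0.5306 -0.2492  0.099 ]
thin [ 0.4423 -0.2985  0.096 ]
thin [ 0.4447 -0.2931  0.096 ]
thin [ 0.4999 -0.3243  0.096 ]
thin [ 0.5025 -0.3186  0.096 ]
med [ 0.4593 -0.2637  0.096 ]
med [ 0.4635 -0.2545  0.096 ]
med [ 0.5154 -0.2898  0.096 ]
med [ 0.5197 -0.2802  0.096 ]
[ 0.5048 -0.3043 -0.4277] -24.50686545907799 [-1.4918  0.0282  1.2888  0.206  -0.4279 -0.0994  0.2855  0.4206]
[[197.6998 214.3121]]
[[367.7901 215.1543]]
top [array([[349.0778, 245.2756]]), array([[395.4037, 266.1589]])]
scene [array([[329.5118, 195.2465]]), array([[362.9388, 177.5179]])]
```

>>> {"op": "play_rows", "data": {"moves": [[[0,0,0],[0.3,-0.16,-0.175],0.25],[[0,0,0],[0.5,-0.16,-0.175],0.25],[[0,0,0],[0.5,0,0],0.25],[[0,0,0],[0.5,0,0],0.25],[[0,0,0],[0,0,0],0.25],[[0,0,0],[0,0,0],0.25]]}}

```text
time_s: 3.27
position: [0.4714, -0.3035, 0.1314]
orientation: [0.691, 0.146, 0.692, -0.145]
wrist_force: [0.4, -0.8, 0.4]
finger_gap: 0.0214
```

Run:
```python
from h import *
s=robot.read_state(); print(s['time_s'],s['position'],R(s['orientation']),s['finger_gap'])
d=get_image("wrist");T=wristT(s,d);np.save("T3.npy",T);cv2.imwrite("pics/w3.png",d["color"])
crop(d["color"],140,80,420,380,2,"pics/w3b.png")
# tool-frame: project centreline at plate top
c=np.load("case.npy")
```

```text
3.2667 [ 0.4714 -0.3035  0.1314] [[-0.0009  0.4038  0.9149]
 [ 0.0017  0.9149 -0.4038]
 [-1.      0.0012 -0.0015]] 0.021417176280211538
```

View pics/w3b.png

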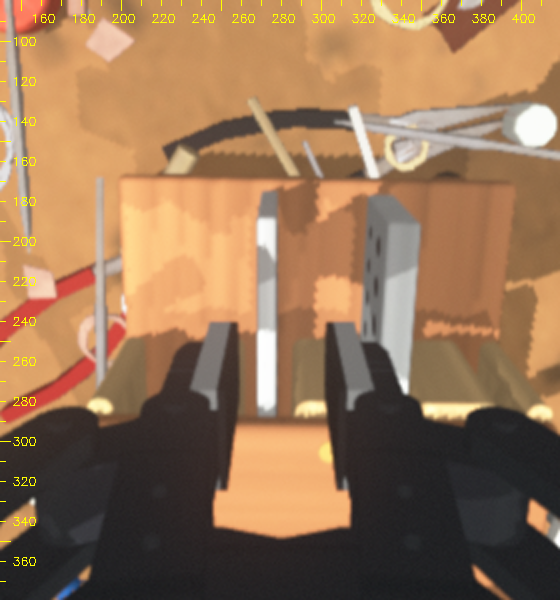

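>>> {"op": "play_rows", "data": {"moves": [[[0.006,0,0],[0.2,-0.09,0],0.25],[[0,0,0],[0.4,0,0],0.25],[[0,0,0],[0.4,0,0],0.25],[[0,0,0],[0.3,0,0],0.25],[[0,0,0],[0.16,0,0],0.25],[[0,0,0],[0,0,0],0.25]]}}

```text
time_s: 3.82
position: [0.469, -0.3094, 0.0574]
orientation: [0.691, 0.15, 0.692, -0.15]
wrist_force: [-1.0, 0.1, 0.2]
finger_gap: 0.0208
```

Run:
```python
from h import *
s=robot.read_state(); print(s['time_s'],s['position'],s['finger_gap'],s['wrist_force'],s['wrist_torque'])
d=get_image("wrist");cv2.imwrite("pics/w4.png",d["color"])
crop(d["color"],140,80,420,380,2,"pics/w4b.png")
```

```text
3.8167 [ 0.469  -0.3094  0.0574] 0.020830494106961653 [-0.9552  0.0588  0.1665] [ 0.0577 -0.0017 -0.0044]
```

View pics/w4b.png

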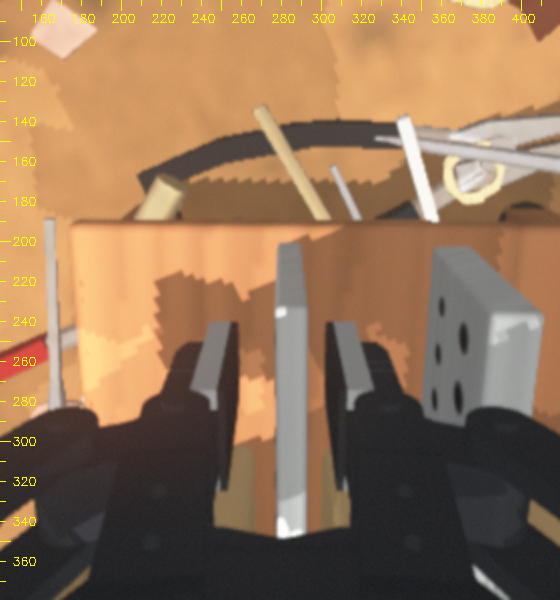

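>>> {"op": "play_rows", "data": {"moves": [[[0,0,0],[0,0.02,0],0],[[0,0,0],[0,0,0],0],[[0,0,0],[0,0,0],0],[[0,0,0],[0,0,0],0],[[0,0,0],[0,0,0],0],[[0,0,0],[0,0,0],0]], "squeeze": 60}}

```text
time_s: 4.37
position: [0.4707, -0.3092, 0.0597]
orientation: [0.692, 0.15, 0.69, -0.15]
wrist_force: [-1.0, 1.5, 6.0]
finger_gap: 0.0052
```

Run:
```python
from h import *
s=robot.read_state(); print(s['time_s'],s['position'],s['finger_gap'],s['wrist_force'],s['wrist_torque'],R(s['orientation']))
d=get_image("wrist");cv2.imwrite("pics/w5.png",d["color"])
crop(d["color"],140,80,420,380,2,"pics/w5b.png")
```

```text
4.3667 [ 0.4707 -0.3092  0.0597] 0.005174162955513371 [-0.9849  1.4875  6.0326] [ 0.218   0.1413 -0.0218] [[ 0.0022  0.4143  0.9101]
 [-0.0007  0.9102 -0.4143]
 [-1.      0.0002  0.0023]]
```

View pics/w5b.png

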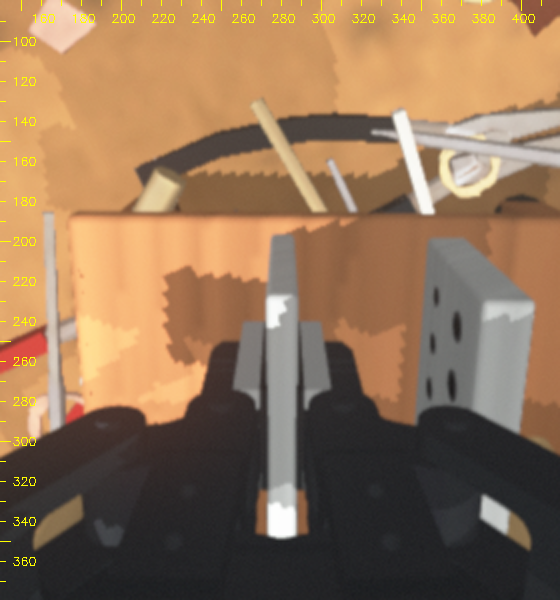

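>>> {"op": "play_rows", "data": {"moves": [[[0,0,0],[-0.02,0,0],0],[[0,0,0],[0,0,-0.15],0],[[0,0,0],[0,0,-0.3],0],[[0,0,0],[0,0,-0.3],0],[[0,0,0],[0,0,-0.35],0],[[0,0,0],[0,0,-0.35],0],[[0,0,0],[0,0,-0.35],0],[[0,0,0],[0,0,0],0]]}}

```text
time_s: 5.08
position: [0.3849, -0.2703, 0.0592]
orientation: [0.69, 0.151, 0.691, -0.15]
wrist_force: [-7.5, 1.5, 9.5]
finger_gap: 0.0054
```

Run:
```python
from h import *
s=robot.read_state(); print(s['time_s'],s['position'],s['finger_gap'],s['wrist_force'],s['wrist_torque'],R(s['orientation']))
d=get_image("wrist");T=wristT(s,d);np.save("T6.npy",T);cv2.imwrite("pics/w6.png",d["color"])
crop(d["color"],0,0,560,420,1.4,"pics/w6b.png")
```

```text
5.0833 [ 0.3849 -0.2703  0.0592] 0.0053679140185092945 [-7.5334  1.5434  9.5   ] [ 0.3166  1.2315 -0.0668] [[-0.001   0.4157  0.9095]
 [ 0.0026  0.9095 -0.4157]
 [-1.      0.0019 -0.002 ]]
```

View pics/w6b.png

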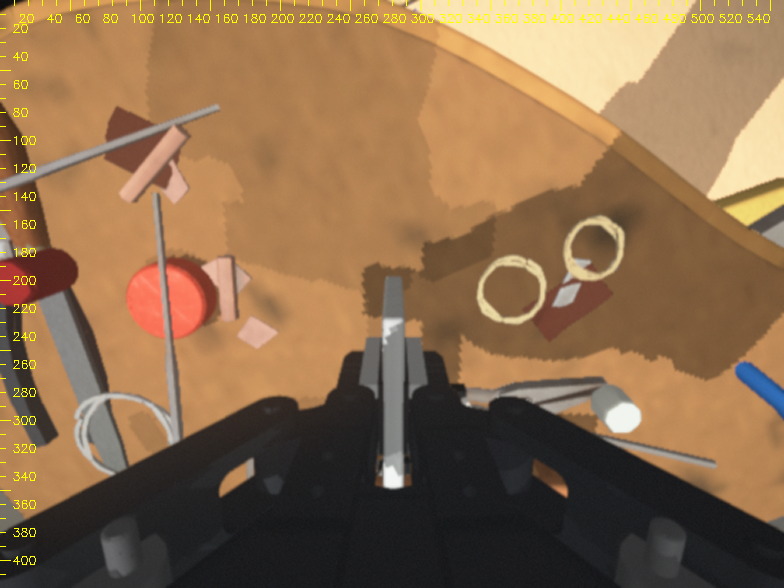

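>>> {"op": "play_rows", "data": {"moves": [[[0,0,0],[-0.3,0,0],0],[[0,0,0],[-0.4,0,0],0],[[0,0,0],[-0.4,0,0],0],[[0,0,0],[0,0.3,0],0],[[0,0,0],[0,0.5,0],0],[[0,0,0],[0,0.5,0],0],[[0,0,0],[0,0.3,0],0],[[0,0,0],[0,0,0],0],[[0,0,0],[0,0,0],0]]}}

```text
time_s: 5.88
position: [0.4209, -0.1977, 0.1139]
orientation: [0.691, 0.149, 0.692, -0.149]
wrist_force: [0.1, -1.1, -2.3]
finger_gap: 0.0049
```

```bash
cat >> h.py <<'E'
def case(P,c=None):
    c=np.load("case.npy") if c is None else c
    d=np.array(P[:2])-c[:2]; C,S=np.cos(c[2]),np.sin(c[2]); return np.array([C*d[0]+S*d[1],-S*d[0]+C*d[1]])
def rep():
    s=robot.read_state(); r=R(s['orientation'])
    print('t',s['time_s'],'pos',s['position'],'gap',round(s['finger_gap'],4),'F',s['wrist_force'],'M',s['wrist_torque'])
    print('case xy',case(s['position']),'z yaw',np.degrees(np.arctan2(r[1,2],r[0,2])),'xaxis',r[:,0]); 
    Fc=case(s['wrist_force'][:2]+np.load("case.npy")[:2]); print('F in case',Fc)
    return s
E
python3 - <<'E'
from h import *
rep()
d=get_image("scene");cv2.imwrite("pics/s7.png",d["color"])
crop(d["color"],270,100,400,220,6,"pics/s7b.png")
E
```

```text
t 5.8833 pos [ 0.4209 -0.1977  0.1139] gap 0.0049 F [ 0.0712 -1.1066 -2.2907] M [ 0.0026  0.0825 -0.0347]
case xy [-0.1205  0.0622] z yaw -24.34362670494718 xaxis [-0.001   0.0004 -1.    ]
F in case [ 0.5239 -0.9774]
```

View pics/s7b.png

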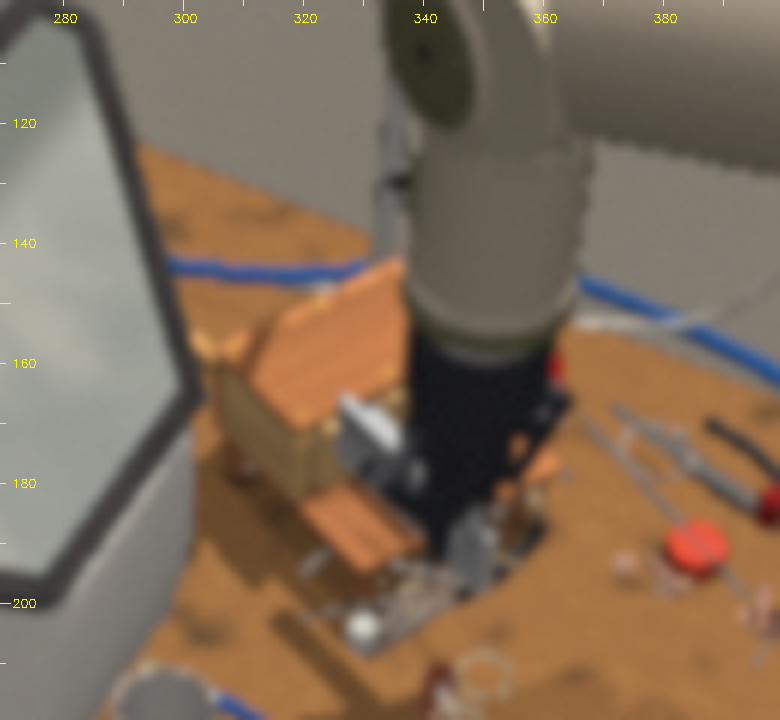

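>>> {"op": "play_rows", "data": {"moves": [[[0.002,0,0],[0.3,-0.028,0],0],[[0,0,0],[0.4,0,0],0],[[0,0,0],[0.25,0,0],0],[[0,0,0],[0.1,0,0],0],[[0,0,0],[0,0,0],0],[[0,0,0],[0,0,0],0]]}}

```text
time_s: 6.43
position: [0.4202, -0.2009, 0.0621]
orientation: [0.691, 0.151, 0.691, -0.152]
wrist_force: [0.1, 0.4, -2.0]
finger_gap: 0.0054
```

Run:
```python
from h import *
s=rep()
d=get_image("wrist");T=wristT(s,d);np.save("T8.npy",T);cv2.imwrite("pics/w8.png",d["color"])
crop(d["color"],180,150,380,400,2.4,"pics/w8b.png")
```

```text
t 6.4333 pos [ 0.4202 -0.2009  0.0621] gap 0.0054 F [ 0.0792  0.3579 -1.9598] M [0.0344 0.1182 0.0266]
case xy [-0.1199  0.059 ] z yaw -24.74370584769261 xaxis [-0.0004 -0.0005 -1.    ]
F in case [-0.0764  0.3585]
```

View pics/w8b.png

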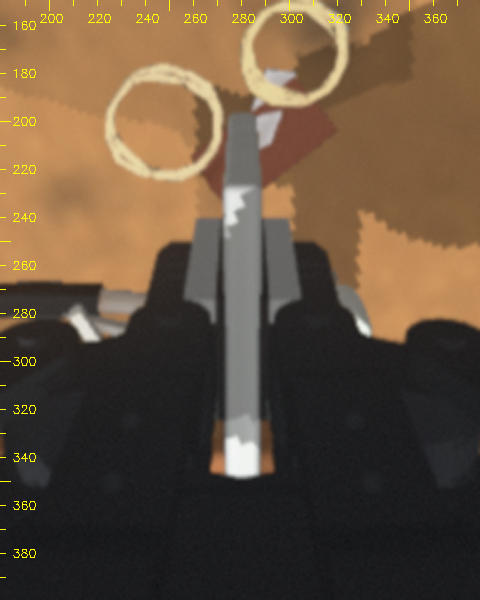

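Run:
```python
from h import *
for i in range(6):
    s=robot.read_state(); r=R(s['orientation']);print(s['time_s'],s['position'],case(s['position']),np.degrees(np.arctan2(r[1,2],r[0,2])),s['wrist_force']); get_image("top")
```

```text
6.4833 [ 0.4207 -0.2008  0.0625] [-0.1195  0.0593] -24.721687555578658 [-0.1763  0.1654 -2.9164]
6.5333 [ 0.4209 -0.2006  0.0626] [-0.1193  0.0595] -24.69673252234925 [ 0.4268  0.2211 -2.8745]
6.5833 [ 0.421  -0.2004  0.0626] [-0.1193  0.0598] -24.679382426748603 [ 0.8215  0.0884 -1.5554]
6.6333 [ 0.421  -0.2002  0.0626] [-0.1194  0.0599] -24.664641643183284 [ 0.3007 -0.9213 -2.5313]
6.6833 [ 0.421  -0.2001  0.0625] [-0.1195  0.06  ] -24.659879802092718 [-0.7808  0.2186 -3.493 ]
6.7333 [ 0.4209 -0.2     0.0623] [-0.1196  0.0601] -24.652555386193256 [ 0.3329 -0.9867 -3.2762]
```

>>> {"op": "play_rows", "data": {"moves": [[[0,0,0],[0.03,0.01,0],0],[[0,0,0],[0,0,0.1],0],[[0,0,0],[0,0,0.1],0],[[0,0,0],[0,0,0.1],0],[[0,0,0],[0,0,0.1],0],[[0,0,0],[0,0,0.1],0],[[0,0,0],[0,0,0],0],[[0,0,0],[0,0,0],0]]}}

```text
time_s: 7.45
position: [0.4436, -0.2103, 0.0602]
orientation: [0.691, 0.151, 0.691, -0.151]
wrist_force: [-0.9, -0.5, -2.9]
finger_gap: 0.0053
```

Run:
```python
from h import *
s=rep()
```

```text
t 7.45 pos [ 0.4436 -0.2103  0.0602] gap 0.0053 F [-0.8671 -0.481  -2.9202] M [0.035  0.1297 0.006 ]
case xy [-0.0947  0.0601] z yaw -24.66993847370173 xaxis [-0.0005 -0.0005 -1.    ]
F in case [-0.5895 -0.7973]
```

>>> {"op": "play_rows", "data": {"moves": [[[0,0,0],[0,0.01,0.08],0],[[0,0,0],[0,0,0.08],0],[[0,0,0],[0,0,0.08],0],[[0,0,0],[0,0,0],0]]}}

```text
time_s: 7.78
position: [0.4555, -0.2148, 0.0605]
orientation: [0.691, 0.151, 0.691, -0.151]
wrist_force: [-0.9, 0.3, -3.0]
finger_gap: 0.0052
```

Run:
```python
from h import *
s=rep()
```

```text
t 7.7833 pos [ 0.4555 -0.2148  0.0605] gap 0.0052 F [-0.8957  0.3077 -3.0304] M [0.0078 0.0921 0.0156]
case xy [-0.082  0.061] z yaw -24.639253212705984 xaxis [ 0.0006 -0.0006 -1.    ]
F in case [-0.9427 -0.0916]
```

>>> {"op": "play_rows", "data": {"moves": [[[0,0,0],[0,0,0.12],0],[[0,0,0],[0,0,0.16],0],[[0,0,0],[0,0,0.16],0],[[0,0,0],[0,0,0.16],0],[[0,0,0],[0,0,0.12],0],[[0,0,0],[0,0,0.08],0],[[0,0,0],[0,0,0],0]]}}

```text
time_s: 8.37
position: [0.4917, -0.2317, 0.0602]
orientation: [0.691, 0.151, 0.691, -0.151]
wrist_force: [-0.2, -0.3, -3.7]
finger_gap: 0.0053
```

Run:
```python
from h import *
s=rep()
```

```text
t 8.3667 pos [ 0.4917 -0.2317  0.0602] gap 0.0053 F [-0.2137 -0.3384 -3.6682] M [ 0.0343  0.1188 -0.0103]
case xy [-0.042   0.0606] z yaw -24.6531755454041 xaxis [ 0.0001 -0.0008 -1.    ]
F in case [-0.0541 -0.3965]
```

>>> {"op": "play_rows", "data": {"moves": [[[0,0,0],[0,0,0.06],0],[[0,0,0],[0,0,0.06],0],[[0,0,0],[0,0,0.06],0],[[0,0,0],[0,0,0.05],0],[[0,0,0],[0,0,0],0]]}}

```text
time_s: 8.78
position: [0.5019, -0.2361, 0.0604]
orientation: [0.691, 0.151, 0.691, -0.151]
wrist_force: [0.1, 0.0, -2.5]
finger_gap: 0.0052
```

Run:
```python
from h import *
s=rep()
d=get_image("wrist");T=wristT(s,d);np.save("T8.npy",T);cv2.imwrite("pics/w9.png",d["color"])
crop(d["color"],180,150,460,400,2.4,"pics/w9b.png")
```

```text
t 8.7833 pos [ 0.5019 -0.2361  0.0604] gap 0.0052 F [ 0.1248  0.0222 -2.5442] M [0.0501 0.0786 0.0419]
case xy [-0.0309  0.0608] z yaw -24.647557344766437 xaxis [ 0.0003 -0.0002 -1.    ]
F in case [0.1043 0.072 ]
```

View pics/w9b.png

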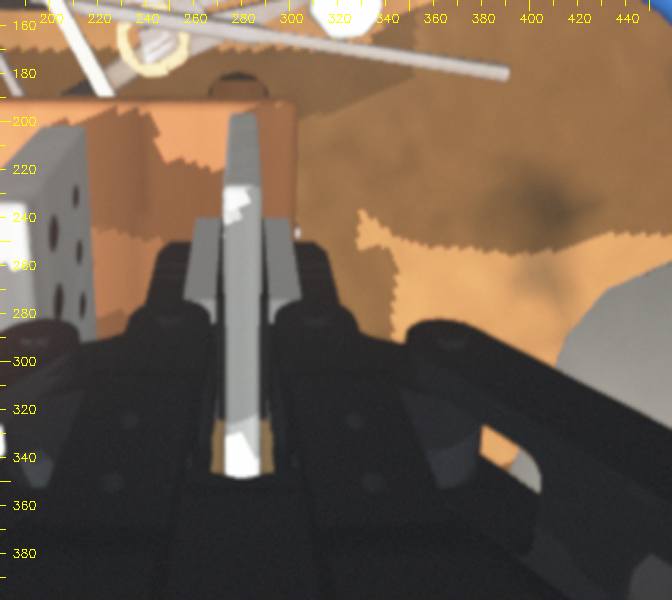

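>>> {"op": "play_rows", "data": {"moves": [[[0,0,0],[0,0,0.03],0],[[0,0,0],[0,0,0.03],0],[[0,0,0],[0,0,0],0]]}}

```text
time_s: 9.08
position: [0.5043, -0.2373, 0.0603]
orientation: [0.691, 0.151, 0.691, -0.151]
wrist_force: [-0.5, -0.5, -2.5]
finger_gap: 0.0056
```

Run:
```python
from h import *
s=rep()
```

```text
t 9.0833 pos [ 0.5043 -0.2373  0.0603] gap 0.0056 F [-0.4718 -0.4878 -2.4724] M [0.0483 0.1151 0.0041]
case xy [-0.0282  0.0607] z yaw -24.654793379370062 xaxis [ 0.0002 -0.0001 -1.    ]
F in case [-0.227  -0.6396]
```

>>> {"op": "play_rows", "data": {"moves": [[[0,0,0],[0,0,0.02],0],[[0,0,0],[0,0,0.02],0],[[0,0,0],[0,0,0],0]]}}

```text
time_s: 9.33
position: [0.5061, -0.2381, 0.0603]
orientation: [0.691, 0.151, 0.691, -0.151]
wrist_force: [-0.2, -0.3, -3.3]
finger_gap: 0.0052
```

Run:
```python
from h import *
s=rep()
```

```text
t 9.3333 pos [ 0.5061 -0.2381  0.0603] gap 0.0052 F [-0.198  -0.3246 -3.2513] M [0.0091 0.1264 0.0176]
case xy [-0.0263  0.0607] z yaw -24.657333144207186 xaxis [ 0.     -0.0001 -1.    ]
F in case [-0.0455 -0.3775]
```

>>> {"op": "play_rows", "data": {"moves": [[[0,0,0],[0,0,0.02],0],[[0,0,0],[0,0,0.02],0],[[0,0,0],[0,0,0.02],0],[[0,0,0],[0,0,0],0]]}}

```text
time_s: 9.67
position: [0.5066, -0.2385, 0.0597]
orientation: [0.689, 0.152, 0.692, -0.151]
wrist_force: [-8.7, 4.5, 1.4]
finger_gap: 0.0052
```

Run:
```python
from h import *
s=rep()
d=get_image("wrist");cv2.imwrite("pics/w10.png",d["color"])
crop(d["color"],160,180,320,300,5,"pics/w10b.png")
```

```text
t 9.6667 pos [ 0.5066 -0.2385  0.0597] gap 0.0052 F [-8.683   4.5054  1.4204] M [0.7396 1.4204 0.0052]
case xy [-0.0256  0.0606] z yaw -24.67899171469714 xaxis [-0.0041  0.0024 -1.    ]
F in case [-9.7696  0.4978]
```

View pics/w10b.png

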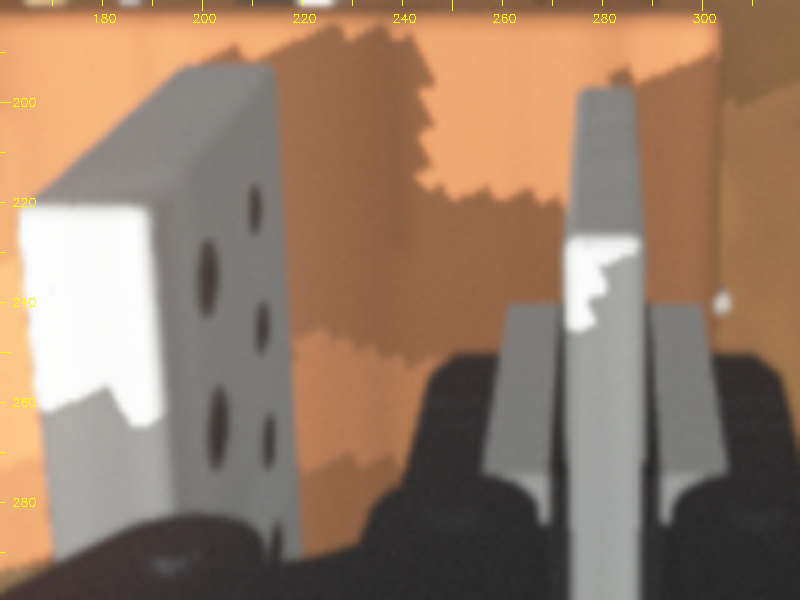

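>>> {"op": "play_rows", "data": {"moves": [[[0,0,0],[0.01,0,0],0],[[0,0,0],[0,0,0],0.2],[[0,0,0],[0,0,0],0.2],[[0,0,0],[0,0,0],0.2],[[0,0,0],[0,0,0],0.2],[[0,0,0],[-0.2,0,0],0.2],[[0,0,0],[-0.6,0,0],0.2],[[0,0,0],[-0.7,0,0],0.2],[[0,0,0],[-0.7,0,0],0.6],[[0,0,0],[-0.7,0,0],0.8],[[0,0,0],[-0.3,-0.7,-0.3],1],[[0,0,0],[0,-0.5,0],1]]}}

```text
time_s: 10.72
position: [0.4701, -0.2896, 0.2251]
orientation: [0.693, 0.15, 0.688, -0.151]
wrist_force: [-0.1, -2.6, -0.3]
finger_gap: 0.0648
```

Run:
```python
from h import *
s=rep()
d=get_image("wrist");T=wristT(s,d);np.save("T11.npy",T);cv2.imwrite("pics/w11.png",d["color"])
crop(d["color"],190,90,390,240,4,"pics/w11b.png")
```

```text
t 10.7167 pos [ 0.4701 -0.2896  0.2251] gap 0.0648 F [-0.1116 -2.6176 -0.3305] M [-0.1234  0.0063  0.0082]
case xy [-0.0377 -0.0011] z yaw -24.60436658951786 xaxis [ 0.0065 -0.0027 -1.    ]
F in case [ 0.9843 -2.4281]
```

View pics/w11b.png

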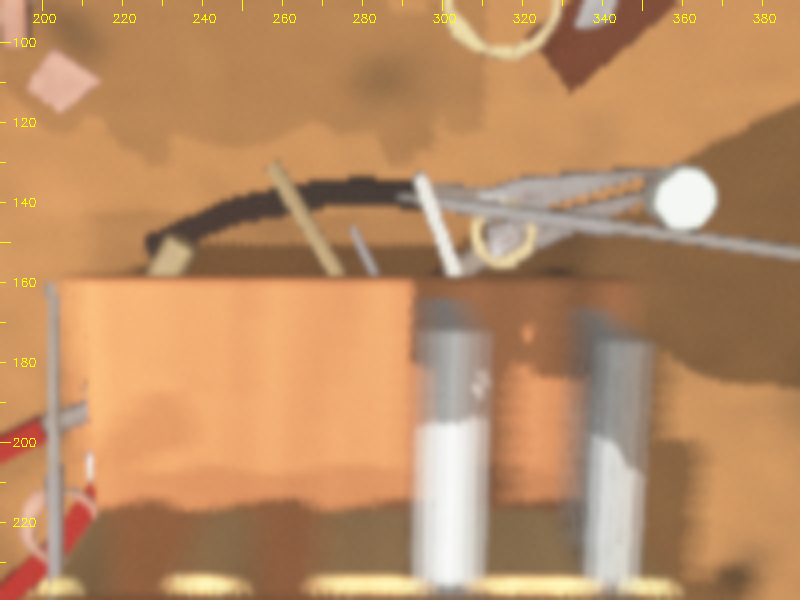

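Run:
```python
from h import *
for i in range(4): get_image("top")
s=rep()
d=get_image("wrist");T=wristT(s,d);np.save("T12.npy",T);cv2.imwrite("pics/w12.png",d["color"])
crop(d["color"],190,120,390,260,4,"pics/w12b.png")
```

```text
t 10.9667 pos [ 0.4702 -0.2872  0.2201] gap 0.0852 F [ 0.3751 -0.56    0.0622] M [-0.0106  0.0065 -0.0084]
case xy [-0.0385  0.0012] z yaw -24.662044816936756 xaxis [ 0.0004  0.0004 -1.    ]
F in case [ 0.5736 -0.3539]
```

View pics/w12b.png

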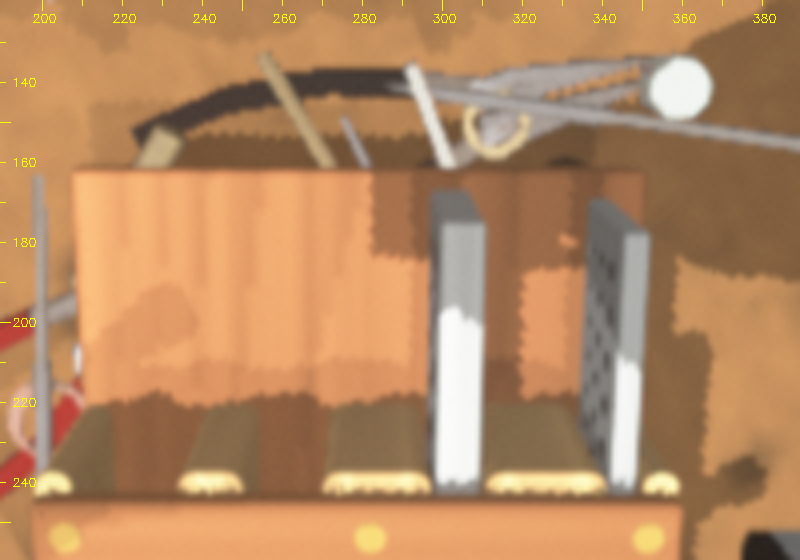

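>>> {"op": "play_rows", "data": {"moves": [[[0,0,0],[0,0.54,-0.424],1],[[0,0,0],[0,0.54,-0.424],1],[[0,0,0],[0,0.54,-0.424],1],[[0,0,0],[0,0.54,-0.424],1],[[0,0,0],[0,0.54,-0.424],1],[[0,0,0],[0,0.76,-0.26],1],[[0,0,0],[0,0.76,-0.26],1],[[0,0,0],[0,0.76,-0.26],0.5],[[0,0,0],[0,0.76,-0.26],0.5],[[0,0,0],[0,0.76,-0.26],0.5]]}}

```text
time_s: 11.85
position: [0.4496, 0.0823, 0.2198]
orientation: [0.691, 0.15, 0.691, -0.15]
wrist_force: [1.3, -0.8, 0.4]
finger_gap: 0.0518
```

>>> {"op": "play_rows", "data": {"moves": [[[0.073,0,0],[0,0,0],0.5],[[0.073,0,0],[0,0,0],0.5],[[0.073,0,0],[0,0,0],0.5],[[0.073,0,0],[0,0,0],0.5],[[0.073,0,0],[0,0,0],0.5],[[0.073,0,0],[0,0,0],0.5],[[0.076,0,0],[0,0,0],0.5],[[0,0,0],[0,0,0],0.5],[[0,0,0],[0,0,0],0.5]]}}

```text
time_s: 12.6
position: [0.4499, 0.08, 0.2196]
orientation: [0.577, 0.408, 0.577, -0.409]
wrist_force: [-0.4, 0.2, -1.0]
finger_gap: 0.043
```

Run:
```python
from h import *
s=rep(); print(s['joint_positions'])
d=get_image("wrist");T=wristT(s,d);np.save("T13.npy",T);cv2.imwrite("pics/w13.png",d["color"])
crop(d["color"],0,0,560,420,1.4,"pics/w13b.png")
T=np.load("T12.npy")
for u in (221,259.75): print(case(atz("wrist",u,240,.099,T)))
```

```text
t 12.6 pos [0.4499 0.08   0.2196] gap 0.043 F [-0.3774  0.196  -1.0054] M [-0.0232  0.0241 -0.0017]
case xy [-0.2093  0.3268] z yaw -70.61697606174857 xaxis [-0.0006 -0.0004 -1.    ]
F in case [-0.4247  0.0218]
[-0.7748  0.0107  0.5385  1.844  -0.0055  1.2891  0.1035]
[ 0.0009 -0.053 ]
[ 0.001  -0.0179]
```

View pics/w13b.png

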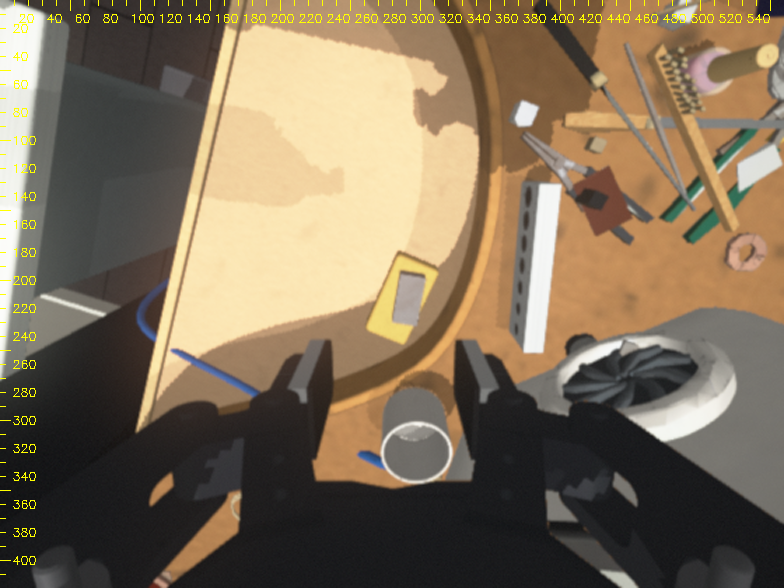

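Run:
```python
from h import *
crop("pics/w13.png",340,110,440,270,4,"pics/w13c.png")
T=np.load("T13.npy")
P=[atz("wrist",u,v,.046,T) for u,v in [(382.5,131),(400,131),(374,251),(388.5,251.5)]]
for p in P: print(p)
a=(P[0]+P[1])/2;b=(P[2]+P[3])/2;d=b-a;print((a+b)/2,np.linalg.norm(d),np.degrees(np.arctan2(d[1],d[0])),np.linalg.norm(P[0]-P[1]))
```

```text
[0.5266 0.1642 0.046 ]
[0.5429 0.1699 0.046 ]
[0.571  0.0435 0.046 ]
[0.5863 0.0482 0.046 ]
[0.5567 0.1065 0.046 ] 0.1289352810181222 -70.06649770214736 0.01728587958157551
```

View pics/w13c.png

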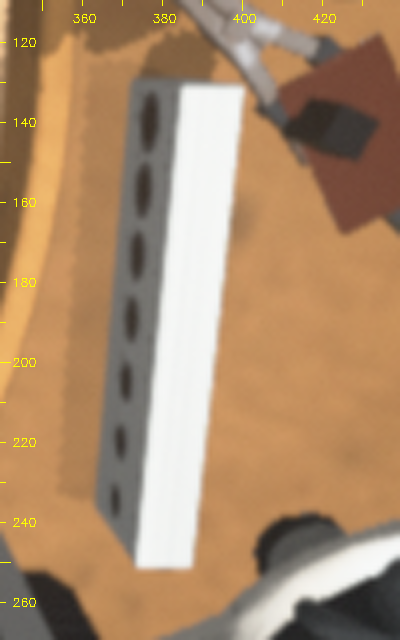

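>>> {"op": "play_rows", "data": {"moves": [[[0,0,0],[0.2,0.438,-0.046],0.33],[[0,0,0],[0.4,0.438,-0.046],0.33],[[0,0,0],[0.6,0.438,-0.046],0.33],[[0,0,0],[0.6,0.438,-0.046],0.33],[[0,0,0],[0.6,0.438,-0.046],0.33],[[0,0,0],[0,0,0],0.33],[[0,0,0],[0,0,0],0.33],[[0,0,0],[0,0,0],0.33]]}}

```text
time_s: 13.32
position: [0.5499, 0.1255, 0.1002]
orientation: [0.576, 0.41, 0.576, -0.41]
wrist_force: [0.2, -0.5, 0.9]
finger_gap: 0.0283
```

Run:
```python
from h import *
s=rep()
d=get_image("wrist");T=wristT(s,d);np.save("T14.npy",T);cv2.imwrite("pics/w14.png",d["color"])
crop(d["color"],120,60,440,380,1.8,"pics/w14b.png")
```

```text
t 13.3167 pos [0.5499 0.1255 0.1002] gap 0.0283 F [ 0.2275 -0.4981  0.8603] M [-0.07   -0.0453  0.0138]
case xy [-0.1372  0.4097] z yaw -70.82036359805254 xaxis [-0.     -0.0006 -1.    ]
F in case [ 0.4136 -0.3589]
```

View pics/w14b.png

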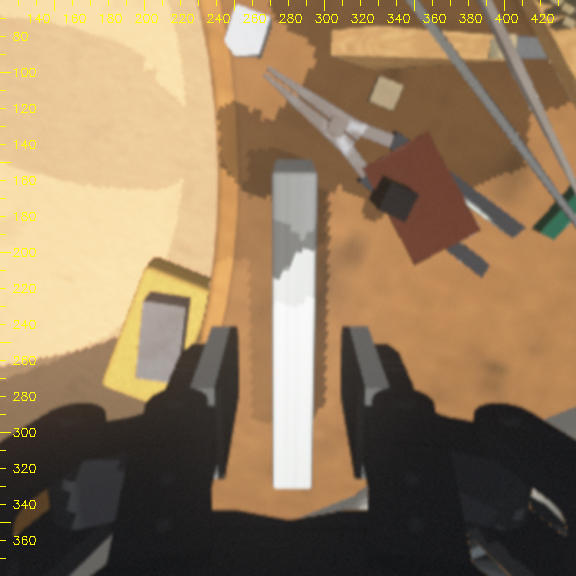

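>>> {"op": "play_rows", "data": {"moves": [[[0,0,0],[0.3,0.03,0],0.33],[[0,0,0],[0.5,0,0],0.33],[[0,0,0],[0.5,0,0],0.33],[[0,0,0],[0.3,0,0],0.33],[[0,0,0],[0.18,0,0],0.33],[[0,0,0],[0,0,0],0.33],[[0,0,0],[0,0,0],0.33]]}}

```text
time_s: 13.95
position: [0.5521, 0.1264, 0.0125]
orientation: [0.576, 0.411, 0.576, -0.409]
wrist_force: [0.0, 0.5, 0.8]
finger_gap: 0.0285
```

Run:
```python
from h import *
s=rep()
d=get_image("wrist");T=wristT(s,d);np.save("T14.npy",T);cv2.imwrite("pics/w15.png",d["color"])
crop(d["color"],120,60,440,380,1.8,"pics/w15b.png")
```

```text
t 13.95 pos [0.5521 0.1264 0.0125] gap 0.0285 F [0.0111 0.5362 0.836 ] M [-0.007  -0.0136  0.0518]
case xy [-0.1356  0.4115] z yaw -70.91189927201161 xaxis [ 0.002  0.001 -1.   ]
F in case [-0.2123  0.4925]
```

View pics/w15b.png

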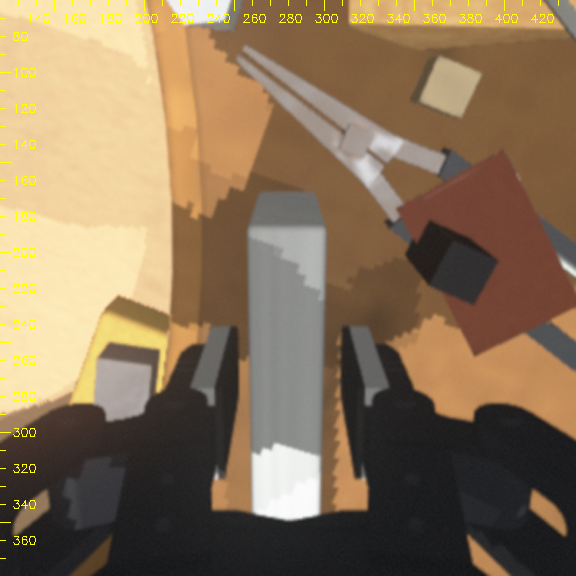

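>>> {"op": "play_rows", "data": {"moves": [[[0,0,0],[0.03,-0.015,0],0],[[0,0,0],[0,0,0],0],[[0,0,0],[0,0,0],0],[[0,0,0],[0,0,0],0],[[0,0,0],[0,0,0],0],[[0,0,0],[0,0,0],0]], "squeeze": 100}}

```text
time_s: 14.5
position: [0.5519, 0.1264, 0.0114]
orientation: [0.576, 0.411, 0.575, -0.409]
wrist_force: [-2.4, -1.0, 8.0]
finger_gap: 0.0148
```

Run:
```python
from h import *
s=rep()
```

```text
t 14.5 pos [0.5519 0.1264 0.0114] gap 0.0148 F [-2.3955 -1.0303  8.0363] M [-0.1529  0.5439  0.014 ]
case xy [-0.1358  0.4114] z yaw -70.91688042385451 xaxis [ 0.0028  0.0014 -1.    ]
F in case [-1.7523 -1.9311]
```

>>> {"op": "play_rows", "data": {"moves": [[[0,0,0],[-0.15,0,0],0],[[0,0,0],[-0.25,-0.1,0],0],[[0,0,0],[-0.5,-0.43,0],0],[[0,0,0],[-0.5,-0.43,0],0],[[0,0,0],[-0.5,-0.43,0],0],[[0,0,0],[-0.5,-0.43,0],0],[[0,0,0],[-0.5,-0.33,0],0],[[0,0,0],[0,0,0],0]]}}

```text
time_s: 15.17
position: [0.4485, 0.0898, 0.1587]
orientation: [0.576, 0.413, 0.575, -0.409]
wrist_force: [1.2, -0.3, -5.7]
finger_gap: 0.0152
```

Run:
```python
from h import *
s=rep()
d=get_image("wrist");cv2.imwrite("pics/w16.png",d["color"])
crop(d["color"],120,60,440,380,1.8,"pics/w16b.png")
```

```text
t 15.1667 pos [0.4485 0.0898 0.1587] gap 0.0152 F [ 1.1685 -0.3073 -5.7118] M [ 0.1084 -0.148   0.0284]
case xy [-0.2147  0.3352] z yaw -71.03094935836512 xaxis [ 0.0038  0.0037 -1.    ]
F in case [1.1907 0.2051]
```

View pics/w16b.png

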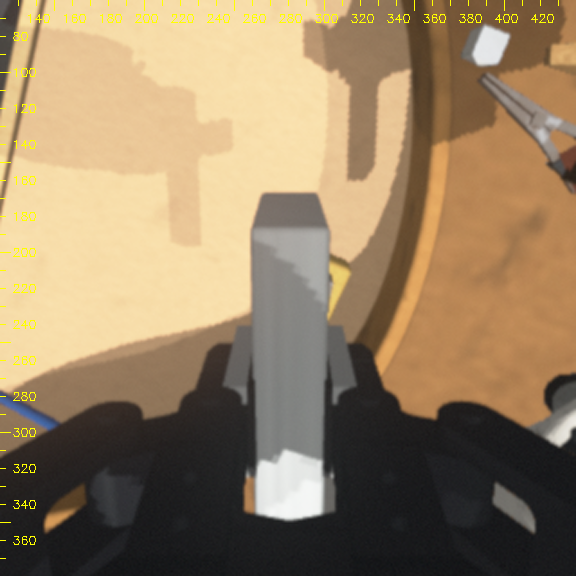

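>>> {"op": "play_rows", "data": {"moves": [[[-0.0737,0,0],[0,0,0],0],[[-0.0737,0,0],[0,0,0],0],[[-0.0737,0,0],[0,0,0],0],[[-0.0737,0,0],[0,0,0],0],[[-0.0737,0,0],[0,0,0],0],[[-0.0737,0,0],[0,0,0],0],[[-0.0737,0,0],[0,0,0],0],[[0,0,0],[0,0,0],0]]}}

```text
time_s: 15.88
position: [0.4486, 0.0908, 0.1532]
orientation: [0.691, 0.148, 0.692, -0.148]
wrist_force: [0.6, -0.3, -5.8]
finger_gap: 0.0149
```

>>> {"op": "play_rows", "data": {"moves": [[[0,0,0],[0,-0.5,0.2],0],[[0,0,0],[0,-0.7,0.285],0],[[0,0,0],[0,-0.7,0.285],0],[[0,0,0],[0,-0.7,0.285],0],[[0,0,0],[0,-0.7,0.285],0],[[0,0,0],[0,-0.7,0.15],0],[[0,0,0],[0,-0.7,0.14],0],[[0,0,0],[0,-0.7,0.14],0],[[0,0,0],[0,-0.7,0.14],0],[[0,0,0],[0,-0.7,0.14],0],[[0,0,0],[0,-0.3,0.05],0],[[0,0,0],[0,0,0],0]]}}

```text
time_s: 16.88
position: [0.395, -0.2804, 0.1541]
orientation: [0.69, 0.153, 0.69, -0.155]
wrist_force: [0.4, -0.4, -6.2]
finger_gap: 0.0149
```

Run:
```python
from h import *
get_image("top");get_image("top")
s=rep(); print(s['joint_positions'])
d=get_image("scene");cv2.imwrite("pics/s17.png",d["color"])
crop(d["color"],270,100,400,220,6,"pics/s17b.png")
```

```text
t 16.9833 pos [ 0.3968 -0.2762  0.1536] gap 0.0144 F [ 1.2402  1.2975 -6.7585] M [ 0.1261  0.0677 -0.0471]
case xy [-0.11   -0.0193] z yaw -24.796148260367968 xaxis [-0.0016 -0.0001 -1.    ]
F in case [0.5903 1.6951]
[-0.2534  0.1737  0.8888  1.8878 -0.1464  1.1489  1.8264]
```

View pics/s17b.png

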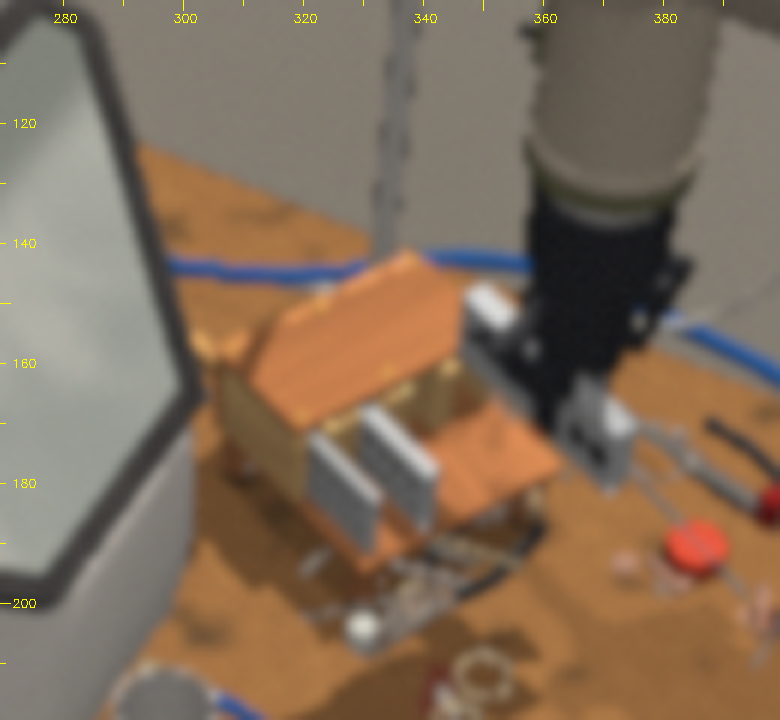

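>>> {"op": "play_rows", "data": {"moves": [[[-0.002,0,0],[0.3,0.01,0],0],[[0,0,0],[0.5,0,0],0],[[0,0,0],[0.5,0,0],0],[[0,0,0],[0.3,0,0],0],[[0,0,0],[0.16,0,0],0],[[0,0,0],[0,0,0],0],[[0,0,0],[0,0,0],0],[[0,0,0],[0,0,0],0],[[0,0,0],[0,0,0],0]]}}

```text
time_s: 17.78
position: [0.3986, -0.2755, 0.0675]
orientation: [0.692, 0.149, 0.69, -0.149]
wrist_force: [0.2, 0.4, -6.5]
finger_gap: 0.0148
```

Run:
```python
from h import *
s=rep()
d=get_image("scene");cv2.imwrite("pics/s18.png",d["color"])
crop(d["color"],270,100,400,220,6,"pics/s18b.png")
```

```text
t 17.7833 pos [ 0.3986 -0.2755  0.0675] gap 0.0148 F [ 0.236   0.4045 -6.4654] M [ 0.0735  0.1082 -0.0408]
case xy [-0.1085 -0.0179] z yaw -24.297824881433392 xaxis [ 0.0021 -0.0007 -1.    ]
F in case [0.0469 0.4659]
```

View pics/s18b.png

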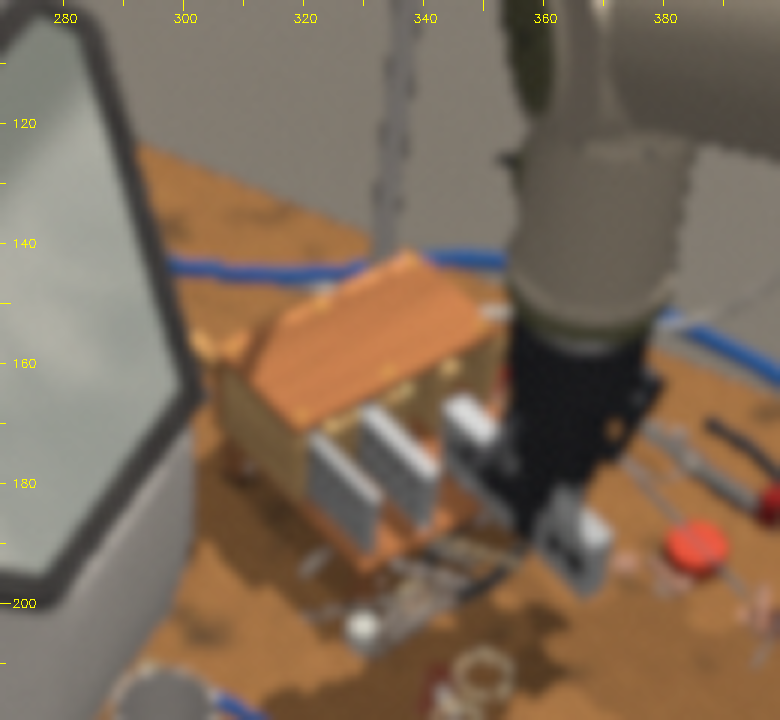

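>>> {"op": "play_rows", "data": {"moves": [[[0.003,0,0],[0.09,0,0],0],[[0,0,0],[0,0,0.1],0],[[0,0,0],[0,0,0.1],0],[[0,0,0],[0,0,0.1],0],[[0,0,0],[0,0,0.1],0],[[0,0,0],[0,0,0],0],[[0,0,0],[0,0,0],0]]}}

```text
time_s: 18.42
position: [0.416, -0.2838, 0.0617]
orientation: [0.691, 0.15, 0.691, -0.151]
wrist_force: [-1.2, 0.1, -6.9]
finger_gap: 0.0145
```

Run:
```python
from h import *
s=rep()
```

```text
t 18.4167 pos [ 0.416  -0.2838  0.0617] gap 0.0145 F [-1.2305  0.1044 -6.9333] M [0.0276 0.162  0.0206]
case xy [-0.0893 -0.0183] z yaw -24.57733599857383 xaxis [-0.0005 -0.0005 -1.    ]
F in case [-1.1629 -0.4154]
```

>>> {"op": "play_rows", "data": {"moves": [[[0,0,0],[-0.012,0.015,0.05],0],[[0,0,0],[0,0,0.05],0],[[0,0,0],[0,0,0.06],0],[[0,0,0],[0,0,0.06],0],[[0,0,0],[0,0,0.06],0],[[0,0,0],[0,0,0],0]]}}

```text
time_s: 18.92
position: [0.4296, -0.2889, 0.0625]
orientation: [0.691, 0.15, 0.691, -0.151]
wrist_force: [0.4, 0.0, -5.3]
finger_gap: 0.0149
```

Run:
```python
from h import *
s=rep()
```

```text
t 18.9167 pos [ 0.4296 -0.2889  0.0625] gap 0.0149 F [ 0.3886  0.0229 -5.3099] M [0.034  0.0499 0.0276]
case xy [-0.0748 -0.0172] z yaw -24.557793908618827 xaxis [ 0.0004 -0.0005 -1.    ]
F in case [0.3441 0.182 ]
```

>>> {"op": "play_rows", "data": {"moves": [[[0,0,0],[0,0,0.1],0],[[0,0,0],[0,0,0.13],0],[[0,0,0],[0,0,0.13],0],[[0,0,0],[0,0,0.13],0],[[0,0,0],[0,0,0],0]]}}

```text
time_s: 19.33
position: [0.4528, -0.2994, 0.0625]
orientation: [0.691, 0.15, 0.691, -0.15]
wrist_force: [0.8, 0.1, -5.5]
finger_gap: 0.0145
```

Run:
```python
from h import *
s=rep()
```

```text
t 19.3333 pos [ 0.4528 -0.2994  0.0625] gap 0.0145 F [ 0.772   0.0824 -5.5321] M [ 0.0502  0.0847 -0.0056]
case xy [-0.0493 -0.0172] z yaw -24.525325844184263 xaxis [ 0.0008 -0.0011 -1.    ]
F in case [0.6682 0.3952]
```

>>> {"op": "play_rows", "data": {"moves": [[[0,0,0],[0,0,0.1],0],[[0,0,0],[0,0,0.1],0],[[0,0,0],[0,0,0.1],0],[[0,0,0],[0.02,0,0.04],0],[[0,0,0],[0,0,0],0],[[0,0,0],[0,0,0],0]]}}

```text
time_s: 19.83
position: [0.4667, -0.3061, 0.0614]
orientation: [0.691, 0.15, 0.691, -0.151]
wrist_force: [1.0, -0.1, -4.6]
finger_gap: 0.0145
```

Run:
```python
from h import *
s=rep()
d=get_image("wrist");cv2.imwrite("pics/w19.png",d["color"])
crop(d["color"],140,150,420,400,2.4,"pics/w19b.png")
```

```text
t 19.8333 pos [ 0.4667 -0.3061  0.0614] gap 0.0145 F [ 0.9522 -0.0943 -4.6054] M [-0.0486  0.0254 -0.013 ]
case xy [-0.0339 -0.0175] z yaw -24.58019468053281 xaxis [ 0.0001 -0.0003 -1.    ]
F in case [0.9055 0.3092]
```

View pics/w19b.png

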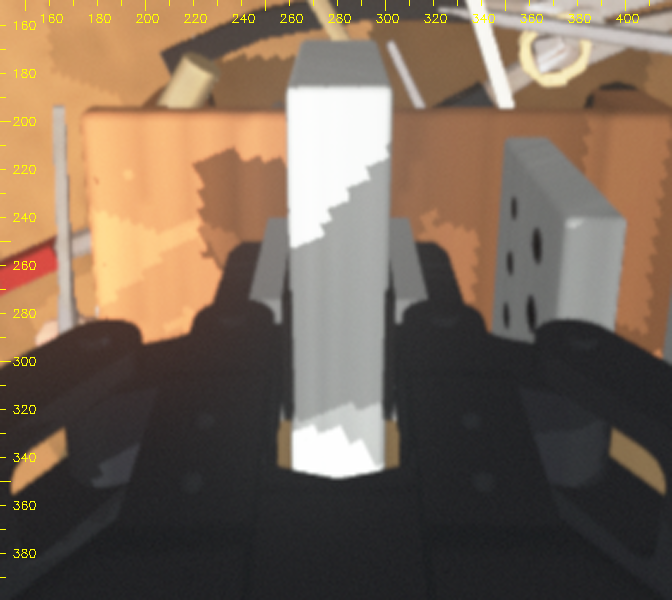

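>>> {"op": "play_rows", "data": {"moves": [[[0,0,0],[0.015,0,0],0],[[0,0,0],[0,0,0],0.3],[[0,0,0],[0,0,0],0.3],[[0,0,0],[0,0,0],0.3],[[0,0,0],[0,0,-0.1],0.3],[[0,0,0],[0,0,-0.22],0.3],[[0,0,0],[0,0,0],0.3],[[0,0,0],[0,0,0],0.3]]}}

```text
time_s: 20.55
position: [0.4518, -0.2991, 0.0608]
orientation: [0.691, 0.151, 0.691, -0.15]
wrist_force: [1.1, -0.7, -0.7]
finger_gap: 0.0255
```

Run:
```python
from h import *
s=rep()
d=get_image("wrist");cv2.imwrite("pics/w20.png",d["color"])
crop(d["color"],140,150,420,400,2.4,"pics/w20b.png")
```

```text
t 20.55 pos [ 0.4518 -0.2991  0.0608] gap 0.0255 F [ 1.057  -0.7305 -0.6613] M [-0.0134 -0.0362 -0.0022]
case xy [-0.0503 -0.0173] z yaw -24.597457241791375 xaxis [ 0.0004  0.0003 -1.    ]
F in case [ 1.2648 -0.2263]
```

View pics/w20b.png

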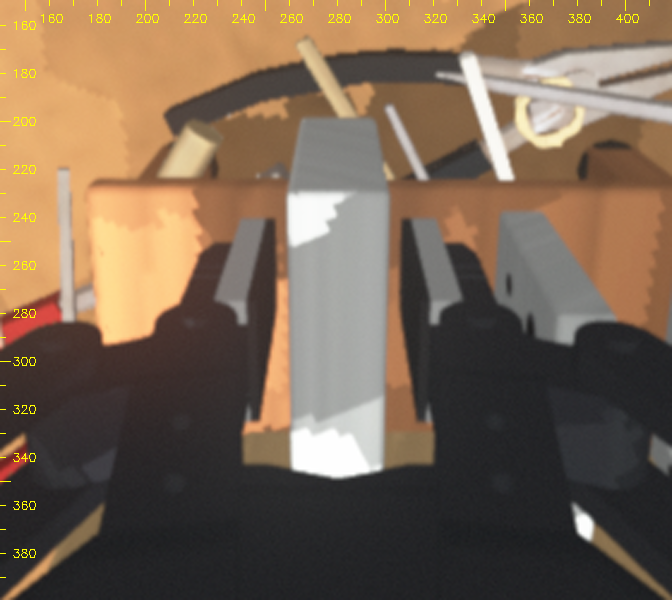

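Plate stands free, centred at u≈281, and reached back as planned. Regrasp and push about 16 mm.

>>> {"op": "play_rows", "data": {"moves": [[[0,0,0],[0,0,0],0],[[0,0,0],[0,0,0],0],[[0,0,0],[0,0,0],0],[[0,0,0],[0,0,0],0],[[0,0,0],[-0.02,0,0.06],0],[[0,0,0],[0,0,0.08],0],[[0,0,0],[0,0,0.08],0],[[0,0,0],[0,0,0.08],0],[[0,0,0],[0,0,0],0]]}}

```text
time_s: 21.35
position: [0.4665, -0.3058, 0.0612]
orientation: [0.691, 0.15, 0.691, -0.151]
wrist_force: [0.6, -0.1, -5.1]
finger_gap: 0.0147
```

Run:
```python
from h import *
s=rep()
```

```text
t 21.35 pos [ 0.4665 -0.3058  0.0612] gap 0.0147 F [ 0.6211 -0.0656 -5.1056] M [0.0743 0.0195 0.0404]
case xy [-0.0342 -0.0172] z yaw -24.55050011942005 xaxis [-0.0001 -0.0006 -1.    ]
F in case [0.5924 0.1979]
```

>>> {"op": "play_rows", "data": {"moves": [[[0,0,0],[0,0,0.04],0],[[0,0,0],[0,0,0.04],0],[[0,0,0],[0,0,0.03],0],[[0,0,0],[0,0,0],0]]}}

```text
time_s: 21.68
position: [0.471, -0.3078, 0.0614]
orientation: [0.691, 0.15, 0.691, -0.15]
wrist_force: [0.7, -0.2, -6.1]
finger_gap: 0.0149
```

Run:
```python
from h import *
s=rep()
```

```text
t 21.6833 pos [ 0.471  -0.3078  0.0614] gap 0.0149 F [ 0.6887 -0.1922 -6.0776] M [0.0803 0.2172 0.0361]
case xy [-0.0293 -0.0172] z yaw -24.56188719722064 xaxis [-0.0001 -0.0002 -1.    ]
F in case [0.7063 0.1108]
```

>>> {"op": "play_rows", "data": {"moves": [[[0,0,0],[0,0,0.02],0],[[0,0,0],[0,0,0.02],0],[[0,0,0],[0,0,0],0]]}}

```text
time_s: 21.93
position: [0.4727, -0.3086, 0.0616]
orientation: [0.691, 0.15, 0.691, -0.151]
wrist_force: [0.5, -0.4, -5.7]
finger_gap: 0.0147
```

Run:
```python
from h import *
s=rep()
```

```text
t 21.9333 pos [ 0.4727 -0.3086  0.0616] gap 0.0147 F [ 0.4702 -0.355  -5.7044] M [ 0.1301  0.2427 -0.0262]
case xy [-0.0274 -0.0173] z yaw -24.573887538352533 xaxis [ 0.     -0.0001 -1.    ]
F in case [ 0.5751 -0.128 ]
```

>>> {"op": "play_rows", "data": {"moves": [[[0,0,0],[0,0,0.025],0],[[0,0,0],[0,0,0.025],0],[[0,0,0],[0,0,0],0]]}}

```text
time_s: 22.18
position: [0.4735, -0.3091, 0.0612]
orientation: [0.69, 0.151, 0.692, -0.15]
wrist_force: [-6.4, 3.8, -2.5]
finger_gap: 0.015
```

Run:
```python
from h import *
s=rep()
d=get_image("wrist");cv2.imwrite("pics/w21.png",d["color"])
crop(d["color"],140,150,420,400,2.4,"pics/w21b.png")
```

```text
t 22.1833 pos [ 0.4735 -0.3091  0.0612] gap 0.015 F [-6.4219  3.7881 -2.5418] M [0.6118 0.9879 0.0811]
case xy [-0.0264 -0.0174] z yaw -24.600452248874884 xaxis [-0.0026  0.0017 -1.    ]
F in case [-7.4147  0.7831]
```

View pics/w21b.png

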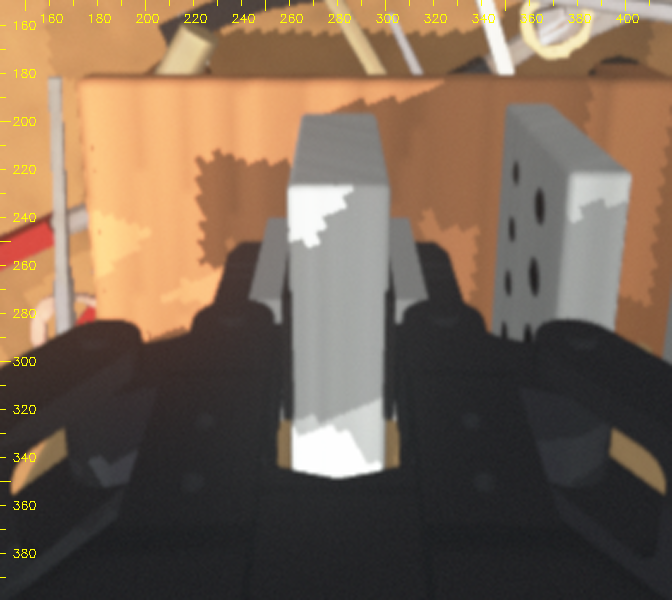

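>>> {"op": "play_rows", "data": {"moves": [[[0,0,0],[0.02,0,0],0],[[0,0,0],[0,0,0],0.3],[[0,0,0],[0,0,0],0.3],[[0,0,0],[0,0,0],0.3],[[0,0,0],[0,0,0],0.3],[[0,0,0],[-0.2,0,0],0.3],[[0,0,0],[-0.6,0,0],0.3],[[0,0,0],[-0.7,0,0],0.3],[[0,0,0],[-0.7,0,0],0.6],[[0,0,0],[-0.7,0,0],0.8],[[0,0,0],[-0.3,0.36,-0.2],1],[[0,0,0],[0,0,0],1]]}}

```text
time_s: 23.23
position: [0.4753, -0.2884, 0.2256]
orientation: [0.694, 0.15, 0.688, -0.15]
wrist_force: [2.0, 0.5, -0.9]
finger_gap: 0.0726
```

Run:
```python
from h import *
for i in range(4): get_image("top")
s=rep()
d=get_image("wrist");T=wristT(s,d);np.save("T22.npy",T);cv2.imwrite("pics/w22.png",d["color"])
crop(d["color"],190,120,390,260,4,"pics/w22b.png")
d=get_image("scene");cv2.imwrite("pics/s22.png",d["color"])
d=get_image("top");cv2.imwrite("pics/t22.png",d["color"])
```

```text
t 23.4333 pos [ 0.4727 -0.2892  0.2199] gap 0.0854 F [-0.4972 -0.9022  0.7112] M [-0.0516  0.0252  0.0193]
case xy [-0.0355  0.0004] z yaw -24.575234275089652 xaxis [-0.0011  0.0003 -1.    ]
F in case [-0.0782 -1.0272]
```

View pics/w22b.png

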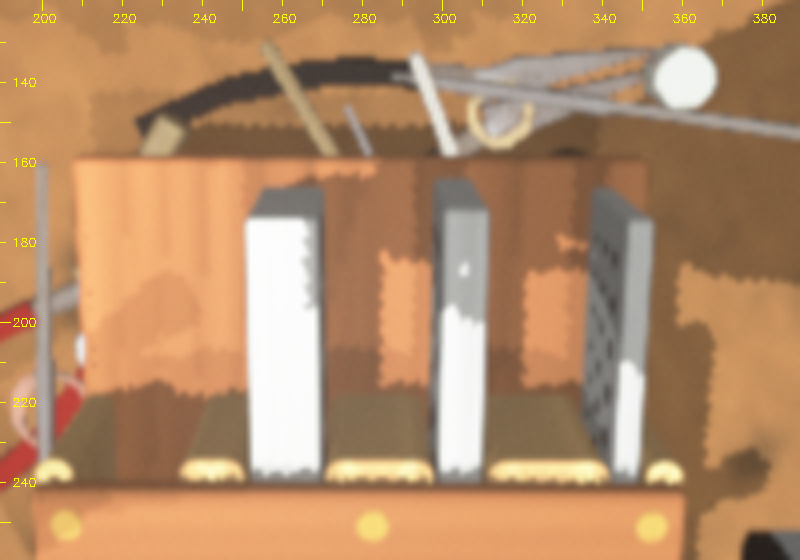

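View pics/t22.png

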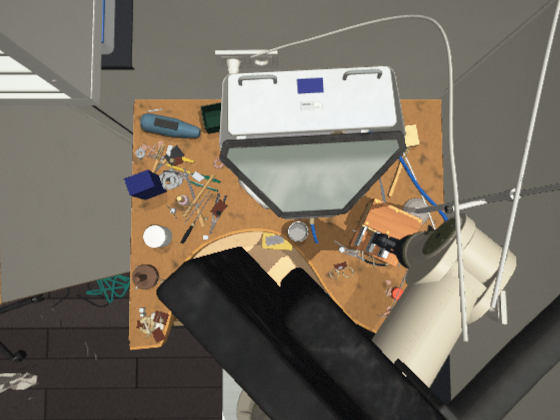

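Run:
```python
from h import *
crop("pics/w22.png",240,155,360,190,6.5,"pics/w22c.png")
crop("pics/w2.png",240,130,360,165,6.5,"pics/w2d.png")
```

```text
(no output)
```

View pics/w22c.png

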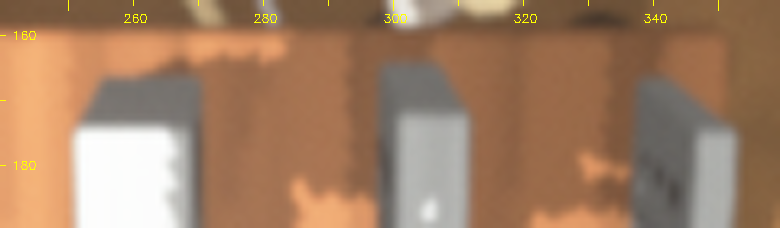

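View pics/w2d.png

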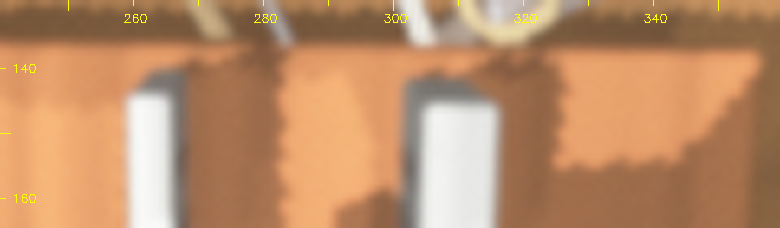

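Run:
```python
from h import *
for n,pts in (("T2.npy",[(310,145.3,.096),(262,143.5,.096),(283,136.7,.05)]),("T12.npy",[(304,175,.096),(346,177.5,.096),(283,161.5,.05)]),("T22.npy",[(306,172,.096),(261,174.3,.096),(349,174.6,.096),(283,159.3,.05)])):
    T=np.load(n); print(n,[case(atz("wrist",*p,T)).round(4).tolist() for p in pts])
```

```text
T2.npy [[-0.058, 0.0227], [-0.0593, -0.0177], [-0.0622, 0.0001]]
T12.npy [[-0.058, 0.0215], [-0.0557, 0.0579], [-0.0632, 0.0037]]
T22.npy [[-0.0578, 0.0222], [-0.0558, -0.0166], [-0.0554, 0.0594], [-0.0626, 0.0027]]
```

Run:
```python
from h import *
crop("pics/s22.png",110,120,390,330,2.8,"pics/s22b.png")
```

```text
(no output)
```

View pics/s22b.png

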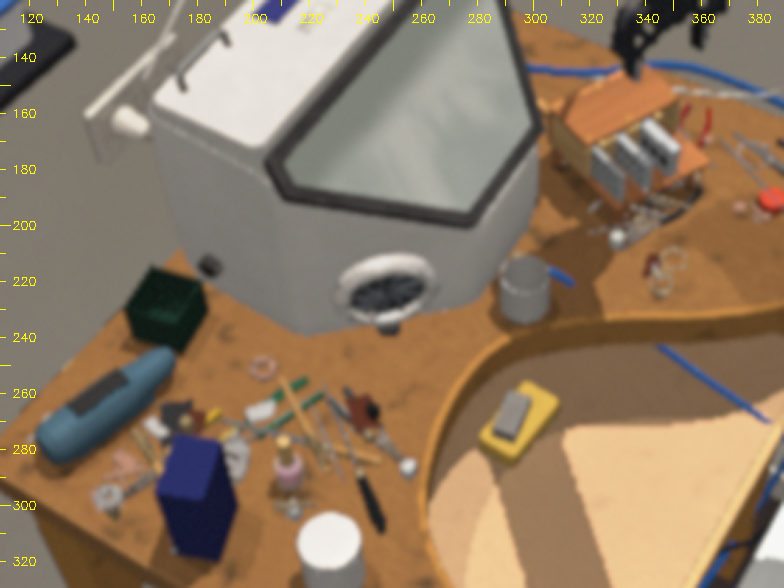

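The scene image shows the three plates side by side in the case. The canister, box and beaker stand where they were, and the gripper is clear above.

Run:
```python
from h import *
print(job.job_done())
```

```text
the job is handed in; nothing more can be done
None
```

I put both drawplates away in their own slots and handed the job in at about 23 s; the hand-in gave no verdict.

- **Thin plate:** I pulled it out of the wide slot, lifted it past the medium plate and slid it into the narrow slot until it met the back (about 10 N on the wrist).
- **Thick plate:** I picked it up from the bench and slid it most of the way into the wide slot. I then regripped nearer its front end and pushed it to the back (about 7 N).

**Last checks:**
- The wrist image puts the front ends of the thin and thick plates 55.4 and 55.8 mm out of the mouths; fully home is 55 mm.
- The widest slot is empty. The canister, tall box and beaker appear where they were.
- The gripper is open and about 0.12 m above the plates, touching nothing.

**One disagreement:** the medium plate measures about 58 mm out rather than 55. It measured the same at the start and did not move, so I left it as it was.

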